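# Set the soap press stop to its setting block

## Task

Take the driver out of its wooden stand, put it in the stop screw of the jig and turn the screw clockwise until its sprung pad bears firmly but not hard on the setting block, about 10 N. Leave the driver standing in the screw; then test the setting by drawing the block out by its tab about 25 mm, feeling it drag under the pad, and sliding it back fully home. Do not jam the block, turn the screw only with the driver, and leave the other things on the table where they are.

Things in the scene. Friction and masses are not known exactly. Their poses are not given: they have to be found in the camera images.
- jig: Fixed set-up jig. Dark steel base 180x84x12 mm; guide rails along x to z = 25 mm form a channel 33 mm wide, closed by a fence at x = +47 mm; a grey column at x = +62..+86 mm carries an arm over the channel. Origin: on the table, straight below the screw's axis; z up; -x is the channel's open front, towards which the block is drawn.
- jig_boss (a point): Centre of the top of the round steel boss (42 mm across, 90 mm above the table) at the end of the jig's arm; the screw runs in it. Turning clockwise seen from above lowers the screw 24 mm per turn (3.8 mm/rad). Thread friction of 0.09 N m holds it where it is left; at rest between small turns a held driver still feels about 0.02 N m of it.
- stop_screw: Vertical steel stop screw with a square head 26x26x22 mm; origin on the axis at the head's underside, x and y along the socket's sides, z up. Below the boss it ends in a flat black rubber-faced pad 22 mm across on a spring of 9 N/mm (5 mm travel, no preload), part of the screw. The tip's length is not known: the pad starts 1 to 11 mm clear of the block.
- screw_mouth (a point): Centre of the mouth of the square socket on top of the screw, 22 mm above its origin: 11.4 mm wide, 16 mm deep, 2 mm chamfer. Once the pad bears on the block, the moment needed to turn the screw rises by about 3.8 mN m per newton from the thread and some 3 to 5 more from the pad's friction.
- setting_block: Loose ground steel bar 163x30x24 mm, about 0.45 kg, in the jig's channel under the pad. Origin: on the underside, 45 mm from the far (+x) end; x along the bar. Fully home its far end touches the fence, its origin then at x = +2 mm, z = 12 mm in the jig's frame; it starts within 3 mm of home. The pad stays on it for up to 35 mm of draw; under the pad it drags with several newtons.
- block_tab (a point): Grip point in the upright pull tab at the front end of the bar: 110 mm along -x and 52 mm above the bar's origin. The tab is 14 mm (x) by 30 mm (y); its top is 13 mm above this point, the bar's top 28 mm below it.
- driver: Driver standing upright in a wooden stand: 10 mm square steel drive 24 mm long at the bottom (tip tapered), then a round 14 mm shaft up to z = 50 mm, then a round wooden handle 28 mm across from z = 50 to 125 mm; 0.13 kg. Origin: centre of the lower tip, x and y along the square's sides, z up towards the handle. Fully seated, its origin lies 6 mm above the screw's origin.
- driver_handle (a point): Point on the driver's axis in the middle of the upper handle, 95 mm above its lower tip.
- driver_stand: Fixed wooden stand block 56x56x46 mm with a round 17 mm hole 40 mm deep, in which the driver stands. Origin: centre of the underside.
- clip_jar: Bystander, to be left alone: glass clip-top jar of buttons, 73x68x88 mm. Origin: centre of the underside.
- tealight_a: Bystander, to be left alone: tealight in a metal cup, 38 mm across, 20 mm high. Origin: centre of the underside.
- tealight_b: Bystander, to be left alone: tealight in a metal cup, 38 mm across, 20 mm high. Origin: centre of the underside.
- keepsake_box: Bystander, to be left alone: dark wooden keepsake box, 100x119x58 mm. Origin: centre of the underside.
Things that resemble listed ones, but are neither listed nor needed, are in the scene too. Of the things that look like the driver, the larger one is meant.

How it is judged:
By the outcome, as a careful person would: the job done as asked, in the order asked, and still so for the second after the job is handed in, with the robot touching nothing.
It also fails if it takes over 67 s, if anything falls off the work surface, if the arm or the gripper's body presses on something with over 40 N, if the wrist force passes 120 N, or if a joint passes its speed limit or range.

## Robot

A 7-joint arm with a two-finger parallel gripper is mounted at the origin on a cart in front of the work surface, level with it; the furniture and walls round the work are solid. World frame = base frame: x ahead of the robot, y to its left, z up, the work surface at z = 0. Lengths are in m, angles in rad, forces in N, time in s.
With the tool pointing down it reaches from about 0.4 to 0.85 m from the base axis. Payload 10.4 kg.
Tool frame: the origin (TCP) lies at the very end of the fingers, on their centre line; the grasp point (between the pads) lies 19 mm behind it; z points along the fingers, x is the direction in which the jaws open and shut, and the axes are right-handed (so a half turn about z gives the same grasp; the last joint's range is limited). The gripper opens to 87 mm and grips with 3 to 60 N. Pads are 19 mm wide; open, the fingers measure 117 mm over their backs; the gripper's body (75 mm by 190 mm) begins 51 mm behind the grasp point.
Start: joints at [-1.208, 0.332, -0.065, 1.46, 0.022, 1.35, -0.088], TCP at [0.235, 0.579, 0.223] pointing down, gripper open.
Joint ranges: [-2.6, 2.6], [-0.5, 2.12], [-1.47, 1.34], [0.16, 2.42], [-1.27, 4.41], [0.06, 2.06], [-2.6, 2.6]. Speed limits (rad/s): [2.22, 2.22, 2.79, 2.79, 3.14, 3.14, 3.14].

## Interface

Orientations are given as a unit quaternion [x, y, z, w].
In Python, from bench import env gives the robot as it stands.
- The arm moves only by the tool arm_command, never from a script. Its arguments are lists of equal length, an entry for each row: "travel": the shift along the world's x, y, z in m, a list of three; "angular": the turn, a rotation vector about the world's x, y, z in rad, a list of three; "hand": the finger opening in m, from 0 to 0.087. A call has 1 to 5 rows; each row is the pose to reach, as a shift and turn from the pose measured when the call began; what a row does not reach only later rows make up. A row lasts 1/12 s, in which the tool goes at most 41.7 mm and 7.16 degrees, less where a joint would pass 70% of its speed; a pose out of reach is approached as far as the arm can. A call with a gripper value outside its range is refused whole. The fingers move at their own pace and stop on an object; "force" is the grip in N (left out, the last holds). Time passes only in rows, so rows that repeat a pose let the fingers close. It gives the time, the measured TCP pose, the force and the opening at its end, in the units of the state.
- env.read_state(): the state, without advancing time (a new reading comes with each control period).
- env.camera(name): name is "scene" or "top" or "wrist"; returns the picture (400x640x3 uint8, blue, green, red); there is no depth.
- env.camera_info(name): a dict with "fovy" (degrees; the focal length in pixels is half the picture's height over the tangent of half this angle, whatever the lens; pixels are square), "cx", "cy" (the principal point, pixels), "k1" (the pictures are not rectified: a ray, as slopes to the right and down, at radius r is drawn at 1 + k1 r^2 times it, then the intrinsics apply), "extrinsics" (4x4, takes a point from camera to world coordinates). Camera axes: x right, y down, z forward; pixel columns grow to the right and rows downward; lengths in m; the calibration is good to about 2 mm. A picture is of the moment at which its call begins: read the wrist's pose just before it. camera_info takes no time and is no camera call; for the wrist camera it gives the pose at the moment of the call.
- env.hand_in(): hands the job in, once; it reports no verdict.
Trained networks look in the newest picture that a camera, given by its name, has taken for a name from the list of things; names that differ only in an ending like _2 or _b are one class to them, and where a whole thing is asked for, a point or a joint stands for the part that bears it (a point fixed in the world has none). Each returns a list of dicts, best first, with "p" (0 to 1); they miss things now and then, are a little off and sometimes report something else, mostly with a low value. They report only what shows in the picture. A call takes as long as a camera call. They do not tell look-alikes from the thing itself.
- env.spot_in(target, camera): "xy" ([column, row] in pixels, amid what is visible of it).
- env.trace(target, camera): "pixels" (400x640 bool, what is visible of it) and "xy" ([column, row] in pixels, amid what is visible of it).
The state is a dict: "time": time; "joint_positions": joint angles; "qvel": joint speeds; "joint_efforts": joint torques, N m; "tcp_pos": TCP position; "ee_rot": TCP orientation; "force": force on the tool from outside, world axes, zero at the start; "moment": the same for the moment, N m; "opening": finger opening in m.
Only numpy, scipy, OpenCV 4.12 (cv2) and the standard library are available. Lean on these libraries where they do the work, as an engineer would, in place of code of your own. Each camera call takes 0.05 s, during which the arm holds its last target.

## Working session

There is one attempt and no reset: what is moved stays moved. The work goes in short steps, Python scripts to look and compute and a tool call to move; the robot and the scene stay as the last step left them, time stands still between calls to the robot, and variables do not carry over. Pictures are saved under pics/ and viewed, and the job is handed in when it is done.

Besides the shell and the picture viewer there is one more tool, called after ">>>" by a JSON object that holds its "fn" and its "kwargs". arm_command: Moves the arm, as the interface text tells. Its arguments: {"type":"object","properties":{"travel":{"type":"array","items":{"type":"array","items":{"type":"number"}}},"angular":{"type":"array","items":{"type":"array","items":{"type":"number"}}},"hand":{"type":"array","items":{"type":"number"}},"force":{"type":"number"}},"required":["travel","angular","hand"]}

```bash
ls; mkdir -p pics; python3 - <<'E'
from bench import env
import cv2
s=env.read_state(); print({k:(v if not hasattr(v,'tolist') else v.tolist()) for k,v in s.items()})
for c in ["scene","top","wrist"]:
    i=env.camera_info(c); print(c,i)
    cv2.imwrite(f"pics/{c}0.png",env.camera(c))
E
```

```text
pics
{'time': 0.0, 'joint_positions': [-1.2075902469573438, 0.33288546560161403, -0.06470856013125803, 1.4609898219889967, 0.02163256747475639, 1.3498810172481654, -0.08847468125469053], 'qvel': [-9.846837216584737e-05, 0.0006684953917084994, -0.0009830344360714318, -0.002317748011958236, 0.0001830754054052959, -0.0013717868453908977, 0.0022660879523035524], 'joint_efforts': [-0.00023774114197294693, -62.32503890991211, 0.024380784016102552, -38.991984128952026, -0.061474686954170465, 0.03941155853681266, 0.00013252738426672295], 'tcp_pos': [0.2350512822048352, 0.5786807096464885, 0.22172232288302277], 'ee_rot': [0.8295322069557545, 0.5584583955789301, -0.0005798133426892424, 0.00044927386987057204], 'force': [-0.39196119950907904, -0.22196626259139912, 0.5315288268039363], 'moment': [0.008387059414863509, -0.035928807955751624, -0.014574952524273438], 'opening': 0.08689737757071421}
scene {'fovy': 55.75481279204326, 'cx': 318.1639730286794, 'cy': 196.60942057680037, 'k1': -0.04277662405785012, 'extrinsics': array([[ 0.64913544, -0.51584919,  0.55903738, -0.04860104],
       [-0.7604
[... 216 characters left out ...]
2669132076, 'cy': 198.87802242338847, 'k1': -0.031628090979833524, 'extrinsics': array([[-0.017341  , -0.99463166,  0.1020154 ,  0.36481796],
       [-0.99984804,  0.01706849, -0.00354366, -0.04955189],
       [ 0.00178339, -0.10206135, -0.99477651,  1.16445247],
       [ 0.        ,  0.        ,  0.        ,  1.        ]])}
wrist {'fovy': 71.86907004348916, 'cx': 325.7640984248518, 'cy': 198.46693610485772, 'k1': 0.0028569056378439915, 'extrinsics': array([[ 0.37595688,  0.88445593,  0.27639487,  0.15923041],
       [ 0.92663529, -0.35824407, -0.11405356,  0.60944343],
       [-0.00185853,  0.29899647, -0.95425241,  0.38489051],
       [ 0.        ,  0.        ,  0.        ,  1.        ]])}
```

View pics/scene0.png

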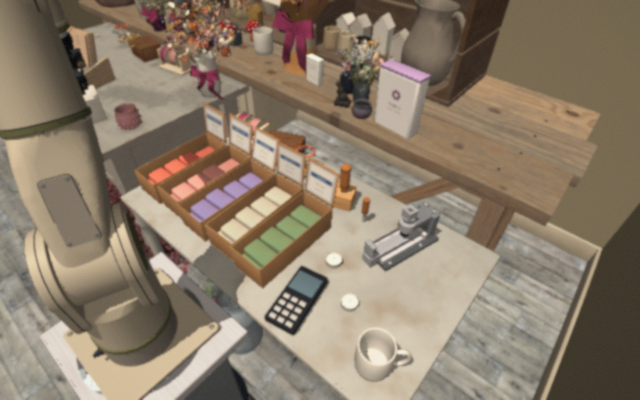

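View pics/top0.png

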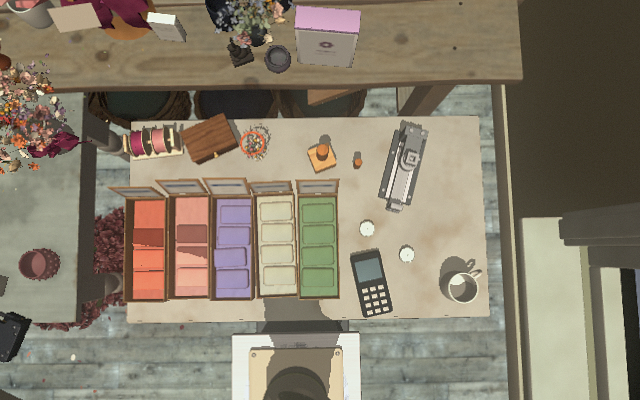

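View pics/wrist0.png

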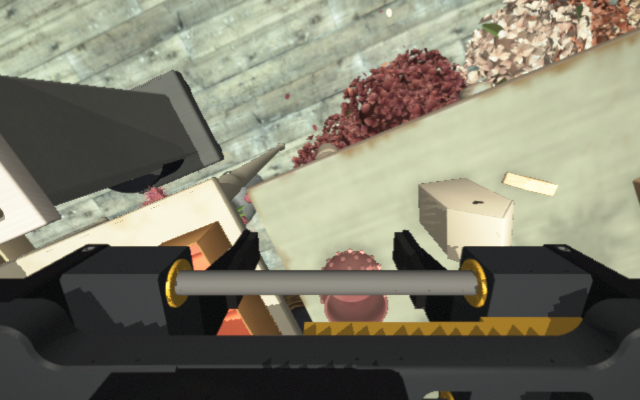

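```bash
cat > h.py <<'E'
from bench import env
import numpy as np, cv2
from scipy.spatial.transform import Rotation as R
def K(i):
    f=200/np.tan(np.radians(i['fovy']/2)); return f
def proj(i,p):
    p=np.atleast_2d(p); E=i['extrinsics']; q=(p-E[:3,3])@E[:3,:3]; s=q[:,:2]/q[:,2:]
    r2=(s**2).sum(1,keepdims=True); s=s*(1+i['k1']*r2); return s*K(i)+[i['cx'],i['cy']]
def ray(i,uv):
    d=(np.array(uv,float)-[i['cx'],i['cy']])/K(i); s=d.copy()
    for _ in range(20): s=d/(1+i['k1']*(s@s))
    E=i['extrinsics']; v=E[:3,:3]@np.r_[s,1]; return E[:3,3],v/np.linalg.norm(v)
def atz(i,uv,z):
    o,v=ray(i,uv); return o+v*(z-o[2])/v[2]
def tri(obs):
    A=np.zeros((3,3));b=np.zeros(3)
    for i,uv in obs:
        o,v=ray(i,uv);P=np.eye(3)-np.outer(v,v);A+=P;b+=P@o
    x=np.linalg.solve(A,b); return x,[float(np.linalg.norm((np.eye(3)-np.outer(v,v))@(x-o))) for o,v in [ray(i,uv) for i,uv in obs]]
def st():
    s=env.read_state(); Rm=R.from_quat(s['ee_rot']).as_matrix()
    print('t',round(s['time'],3),'tcp',np.round(s['tcp_pos'],4),'F',np.round(s['force'],2),'M',np.round(s['moment'],3),'op',round(s['opening'],4)); print('toolx',np.round(Rm[:,0],4),'z',np.round(Rm[:,2],4),'yaw',round(float(np.arctan2(Rm[1,0],Rm[0,0])),4)); print('q',np.round(s['joint_positions'],3)); return s
E
python3 - <<'E'
from h import *
T=env.camera_info('top');S=env.camera_info('scene')
for n in ['driver','driver_handle','driver_stand','jig','jig_boss','stop_screw','screw_mouth','block_tab','setting_block','clip_jar','keepsake_box','tealight_a']:
    a=env.spot_in(n,'top');b=env.spot_in(n,'scene')
    f=lambda l:[(np.round(d['xy'],1).tolist(),round(d['p'],2)) for d in l[:4]]
    print(n,f(a),f(b))
    for x in a[:2]:
        for y in b[:2]:
            if x['p']>.3 and y['p']>.3:
                p,r=tri([(T,x['xy']),(S,y['xy'])]); print('   ',np.round(p,4),np.round(r,4))
print(env.read_state()['time'])
img=env.camera('top'); cv2.imwrite('pics/topc.png',cv2.resize(img[105:225,290:450],None,fx=5,fy=5,interpolation=cv2.INTER_CUBIC))
img=env.camera('scene'); cv2.imwrite('pics/scc.png',cv2.resize(img[150:280,310:470],None,fx=4.6,fy=4.6,interpolation=cv2.INTER_CUBIC))
E
```

```text
driver [([322.9, 153.3], 0.46)] [([346.3, 179.4], 0.5)]
    [ 0.5854 -0.0762  0.0874] [0.0016 0.0016]
driver_handle [([320.7, 153.0], 0.52)] [([346.3, 176.7], 0.73), ([364.3, 209.2], 0.43)]
    [ 0.5863 -0.0724  0.0938] [0.0037 0.0037]
    [ 0.6291 -0.092  -0.0498] [0.025 0.025]
driver_stand [([320.3, 161.6], 0.6)] [([344.9, 198.8], 0.66)]
    [ 0.5817 -0.0743  0.0167] [0.0063 0.0063]
jig [([404.0, 160.2], 0.92)] []
jig_boss [([403.9, 154.1], 0.67)] [([411.0, 228.9], 0.65)]
    [ 0.5907 -0.2809  0.0368] [0.0023 0.0023]
stop_screw [([409.7, 254.7], 0.72), ([408.7, 158.0], 0.49)] [([407.6, 214.2], 0.67)]
    [ 0.3728 -0.2872  0.2674] [0.0578 0.0578]
    [ 0.5655 -0.2751  0.1066] [0.0007 0.0007]
screw_mouth [([409.8, 161.9], 0.63)] [([408.2, 213.0], 0.74), ([343.6, 174.9], 0.27)]
    [ 0.5556 -0.2769  0.1191] [0.002 0.002]
block_tab [([394.6, 188.3], 0.83)] [([385.6, 245.0], 0.95)]
    [ 0.5072 -0.2574  0.031 ] [0.0047 0.0047]
setting_block [([395.8, 188.7], 0.94)] [([385.2, 244.5], 0.6)]
    [ 0.5047 -0.2584  0.0362] [0.0035 0.0035]
clip_jar [([253.8, 145.2], 0.7)] [([314.2, 146.2], 0.61), ([411.3, 215.3], 0.47)]
    [0.6125 0.0772 0.1062] [0.0142 0.0142]
    [ 0.6862 -0.0574 -0.0573] [0.1722 0.1722]
keepsake_box [([211.4, 140.0], 0.64)] [([306.1, 156.6], 0.62)]
    [ 0.6704  0.1893 -0.0199] [0.0353 0.0353]
tealight_a [([366.2, 227.4], 0.5), ([408.6, 254.8], 0.48)] [([347.5, 304.8], 0.77), ([336.1, 259.3], 0.58)]
    [ 0.4243 -0.2142 -0.1882] [0.0121 0.0121]
    [ 0.4107 -0.1845  0.0072] [0.0026 0.0026]
    [ 0.3356 -0.2846  0.0064] [0.0039 0.0039]
    [ 0.3346 -0.252   0.1443] [0.0098 0.0098]
1.35
```

View crops.

View pics/topc.png

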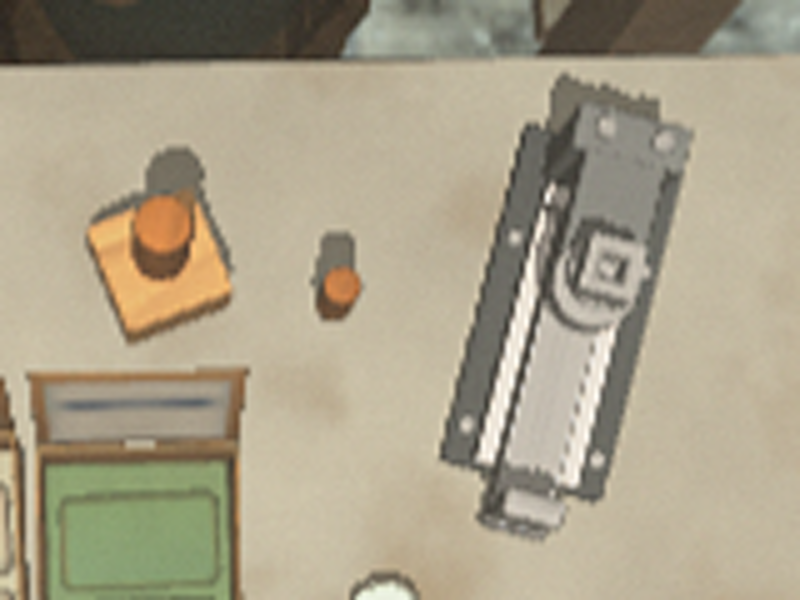

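View pics/scc.png

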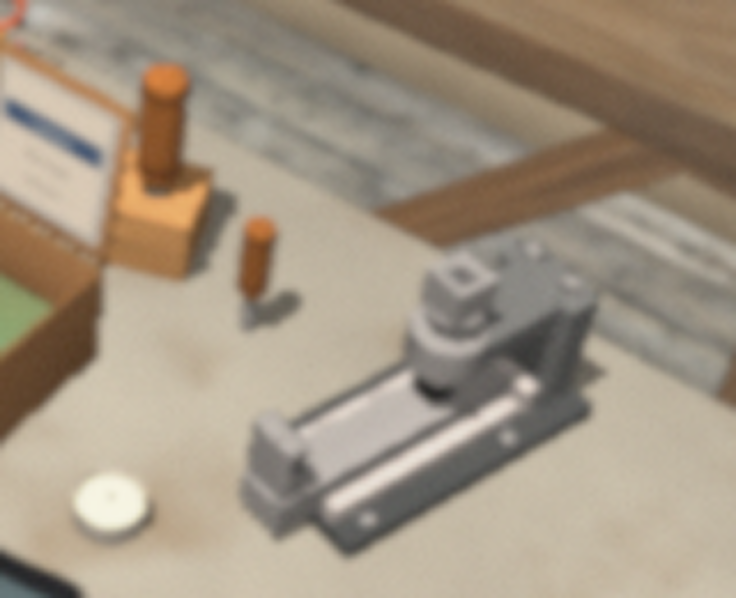

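>>> {"fn": "arm_command", "kwargs": {"travel": [[0.015,-0.032,0.018],[0.03,-0.064,0.036],[0.045,-0.096,0.054],[0.06,-0.128,0.072],[0.075,-0.16,0.09]], "angular": [[0,0,0],[0,0,0],[0,0,0],[0,0,0],[0,0,0]], "hand": [0.087,0.087,0.087,0.087,0.087]}}

```text
time: 1.87
tcp_pos: [0.3106, 0.4174, 0.3135]
ee_rot: [0.83, 0.558, 0.0, -0.0]
force: [1.7, 0.0, 1.6]
opening: 0.0869
```

>>> {"fn": "arm_command", "kwargs": {"travel": [[0.017,-0.036,0.005],[0.034,-0.072,0.01],[0.051,-0.108,0.015],[0.068,-0.144,0.02],[0.085,-0.18,0.025]], "angular": [[0,0,0],[0,0,0],[0,0,0],[0,0,0],[0,0,0]], "hand": [0.087,0.087,0.087,0.087,0.087]}}

```text
time: 2.28
tcp_pos: [0.396, 0.2354, 0.339]
ee_rot: [0.83, 0.558, 0.001, -0.0]
force: [1.6, 0.2, -0.2]
opening: 0.0874
```

>>> {"fn": "arm_command", "kwargs": {"travel": [[0.017,-0.037,0.0],[0.034,-0.074,0.0],[0.051,-0.111,0.0],[0.068,-0.148,0.0],[0.085,-0.185,0.0]], "angular": [[0,0,0],[0,0,0],[0,0,0],[0,0,0],[0,0,0]], "hand": [0.087,0.087,0.087,0.087,0.087]}}

```text
time: 2.7
tcp_pos: [0.4814, 0.0484, 0.3395]
ee_rot: [0.83, 0.558, 0.001, -0.0]
force: [0.9, 0.3, 0.1]
opening: 0.0867
```

>>> {"fn": "arm_command", "kwargs": {"travel": [[0.017,-0.037,0.0],[0.034,-0.074,0.0],[0.051,-0.111,0.0],[0.068,-0.148,0.0],[0.085,-0.18,0.0]], "angular": [[0,0,0],[0,0,0],[0,0,0],[0,0,0],[0,0,0]], "hand": [0.087,0.087,0.087,0.087,0.087]}}

```text
time: 3.12
tcp_pos: [0.5668, -0.1344, 0.3399]
ee_rot: [0.83, 0.558, 0.001, 0.0]
force: [0.6, -0.6, 0.0]
opening: 0.087
```

```bash
python3 - <<'E'
from h import *
import pickle
st(); i=env.camera_info('wrist'); im=env.camera('wrist'); pickle.dump((i,im),open('w1.pkl','wb')); cv2.imwrite('pics/w1.png',im)
E
```

```text
t 3.117 tcp [ 0.5668 -0.1344  0.3399] F [ 0.58 -0.55  0.04] M [ 0.081 -0.007  0.038] op 0.087
toolx [0.3768 0.9263 0.0022] z [ 0.0026  0.0014 -1.    ] yaw 1.1844
q [-0.397  0.223  0.676  1.411 -0.141  1.554  1.454]
```

View pics/w1.png

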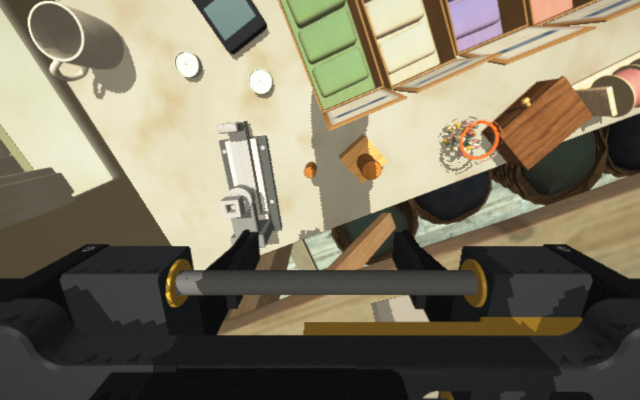

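>>> {"fn": "arm_command", "kwargs": {"travel": [[0.007,-0.03,-0.022],[0.014,-0.06,-0.045],[0.02,-0.09,-0.07],[0.02,-0.09,-0.07]], "angular": [[0,0,0],[0,0,0],[0,0,0],[0,0,0]], "hand": [0.087,0.087,0.087,0.087]}}

```text
time: 3.5
tcp_pos: [0.5848, -0.2363, 0.2631]
ee_rot: [0.833, 0.553, -0.004, 0.0]
force: [-0.7, -0.9, -0.9]
opening: 0.0869
```

```bash
python3 - <<'E'
from h import *
import pickle
st(); i=env.camera_info('wrist'); im=env.camera('wrist'); pickle.dump((i,im),open('w2.pkl','wb')); cv2.imwrite('pics/w2.png',im)
i1,im1=pickle.load(open('w1.pkl','rb'))
cv2.imwrite('pics/w1c.png',cv2.resize(im1[110:250,200:400],None,fx=4,fy=4,interpolation=cv2.INTER_CUBIC))
f=lambda l:[(np.round(d['xy'],1).tolist(),round(d['p'],2)) for d in l[:3]]
for n in ['driver_handle','driver_stand','stop_screw','screw_mouth','jig_boss','block_tab']:
    print(n,f(env.spot_in(n,'wrist')))
E
```

```text
t 3.5 tcp [ 0.5848 -0.2363  0.2631] F [-0.68 -0.88 -0.89] M [-0.027  0.044 -0.008] op 0.0869
toolx [ 0.3886  0.9214 -0.0063] z [-0.0063 -0.0042 -1.    ] yaw 1.1717
q [-0.214  0.383  0.707  1.41  -0.241  1.441  1.66 ]
driver_handle [([460.1, 133.0], 0.83), ([374.3, 137.6], 0.68)]
driver_stand [([429.3, 125.5], 0.8)]
stop_screw [([284.8, 183.8], 0.96)]
screw_mouth [([286.2, 184.2], 0.85), ([624.4, 96.6], 0.65)]
jig_boss [([297.8, 182.2], 0.76)]
block_tab [([284.3, 115.8], 0.95)]
```

View pics/w2.png

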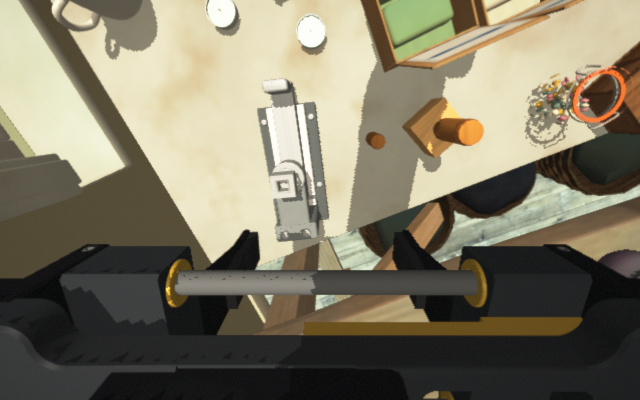

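View pics/w1c.png

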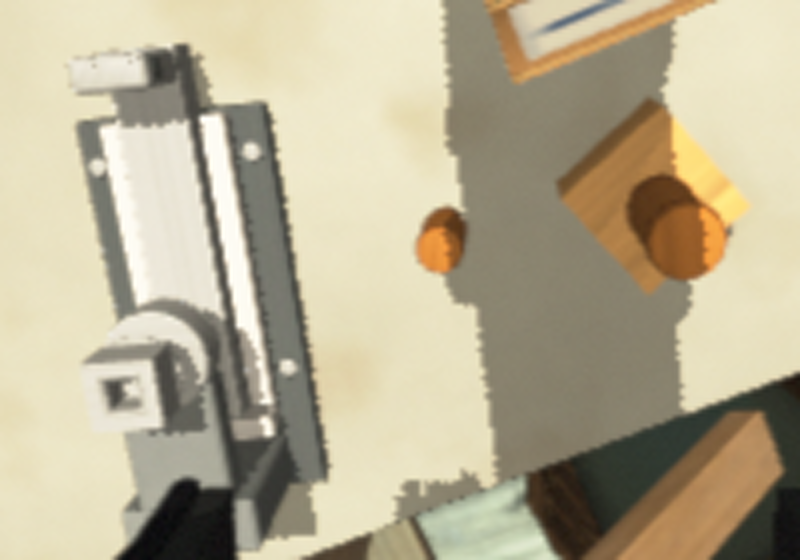

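```bash
python3 - <<'E'
from h import *
import pickle
i,im=pickle.load(open('w2.pkl','rb'))
cv2.imwrite('pics/w2a.png',cv2.resize(im[70:250,250:340],None,fx=3.3*1.0,fy=3.3,interpolation=cv2.INTER_CUBIC))
cv2.imwrite('pics/w2b.png',cv2.resize(im[150:220,255:325],None,fx=8,fy=8,interpolation=cv2.INTER_CUBIC))
cv2.imwrite('pics/w2c.png',cv2.resize(im[90:165,395:495],None,fx=8,fy=8,interpolation=cv2.INTER_CUBIC))
cv2.imwrite('pics/w2d.png',cv2.resize(im[70:130,250:325],None,fx=8,fy=8,interpolation=cv2.INTER_CUBIC))
E
```

```text
(no output)
```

View pics/w2b.png

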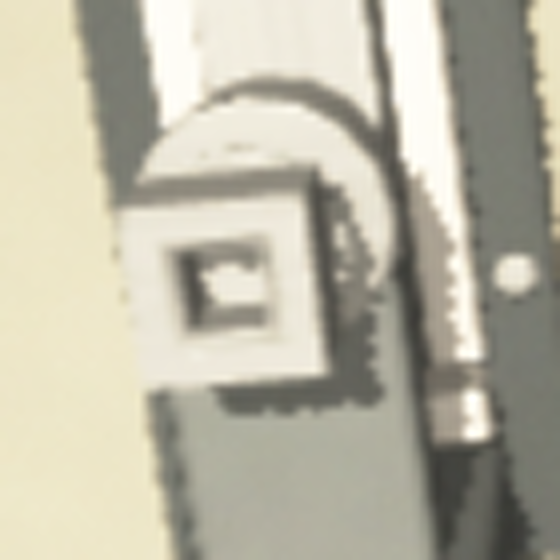

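View pics/w2c.png

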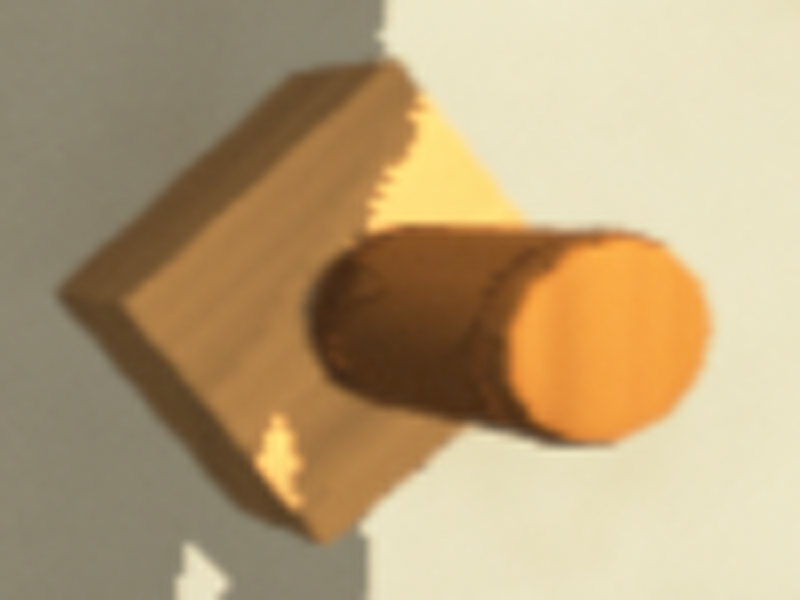

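View pics/w2d.png

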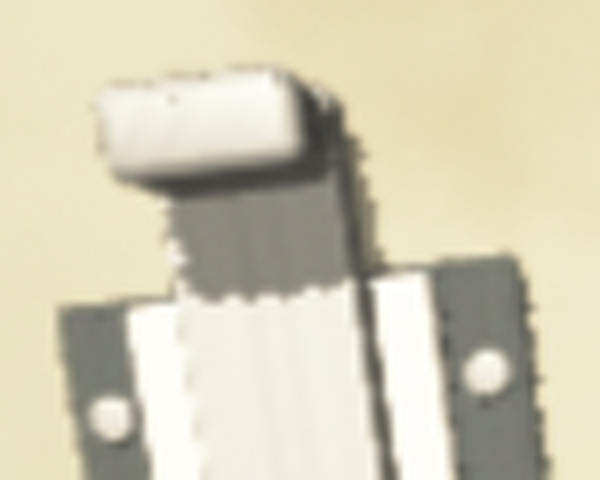

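```bash
python3 - <<'E'
from h import *
import pickle
w1=pickle.load(open('w1.pkl','rb'))[0];w2=pickle.load(open('w2.pkl','rb'))[0]
T=env.camera_info('top');S=env.camera_info('scene')
for n,o in dict(mouth=[(230.4,207.4),(282.6,185.6),(411.6,158),(410,209.4)],driver=[(371.4,169.4),(470.6,132.1),(321.8,149),(345.5,166.6)],tab=[(227.6,127.4),(274.6,84.8),(396.2,206.2),(370,242.7)]).items():
    C=[w1,w2,T,S]
    for sel in [(0,1),(0,1,2,3),(2,3),(1,3)]:
        print(n,sel,*[np.round(v,4) for v in tri([(C[k],o[k]) for k in sel])])
    z={'mouth':.119,'driver':.131,'tab':.077}[n]
    print([np.round(atz(C[k],o[k],z)[:2],4) for k in range(4)])
# yaw from head corners, w2
f=lambda x,y,ox=255,oy=150:((x+.5)/8-.5+ox,(y+.5)/8-.5+oy)
P=[atz(w2,f(*c),.12) for c in [(122,208),(305,190),(330,375),(145,392)]]
for a,b in [(0,1),(3,2),(0,3),(1,2)]:
    d=P[b]-P[a]; print('head',np.round(np.linalg.norm(d),4),np.degrees(np.arctan2(d[1],d[0]))%90)
P=[atz(w2,f(*c),.12) for c in [(165,245),(262,237),(275,325),(180,335)]]
for a,b in [(0,1),(3,2),(0,3),(1,2)]:
    d=P[b]-P[a]; print('sock',np.round(np.linalg.norm(d),4),np.degrees(np.arctan2(d[1],d[0]))%90)
P=[atz(w2,f(*c,250,70),.077) for c in [(98,85),(300,75),(300,165),(115,180)]]
for a,b in [(0,1),(3,2)]:
    d=P[a]-P[b]; print('tab',np.round(np.linalg.norm(d),4),np.degrees(np.arctan2(d[1],d[0])))
# base edges, z=.012: left edge
g=lambda x,y:atz(w2,f(x,y,250,70),.012)
a,b=g(62,312),g(518,257); d=a-b; print('base front',a,b,np.linalg.norm(d),np.degrees(np.arctan2(d[1],d[0])))
E
```

```text
mouth (0, 1) [ 0.5618 -0.2809  0.1263] [0.0005 0.0005]
mouth (0, 1, 2, 3) [ 0.5613 -0.279   0.1289] [0.0007 0.0012 0.0014 0.0005]
mouth (2, 3) [ 0.562  -0.2782  0.1272] [0.0002 0.0002]
mouth (1, 3) [ 0.5613 -0.2795  0.1289] [0.0008 0.0008]
[array([ 0.5627, -0.2843]), array([ 0.5635, -0.2827]), array([ 0.5635, -0.2798]), array([ 0.5703, -0.2753])]
driver (0, 1) [ 0.5851 -0.074   0.1296] [0.0005 0.0005]
driver (0, 1, 2, 3) [ 0.5855 -0.0728  0.1288] [0.0013 0.0008 0.0012 0.0008]
driver (2, 3) [ 0.586  -0.0717  0.1286] [0. 0.]
driver (1, 3) [ 0.5855 -0.0729  0.1291] [0.0008 0.0008]
[array([ 0.5842, -0.0741]), array([ 0.5852, -0.0746]), array([ 0.5855, -0.0717]), array([ 0.5836, -0.0734])]
tab (0, 1) [ 0.4559 -0.2501  0.071 ] [0.0003 0.0003]
tab (0, 1, 2, 3) [ 0.4561 -0.2476  0.0786] [0.0006 0.0018 0.0008 0.0013]
tab (2, 3) [ 0.4551 -0.2469  0.0797] [0.0003 0.0003]
tab (1, 3) [ 0.4561 -0.2478  0.0791] [0.0015 0.0015]
[array([ 0.4566, -0.248 ]), array([ 0.4565, -0.2494]), array([ 0.4554, -0.2476]), array([ 0.4569, -0.2457])]
head 0.0262 72.93855639411294
head 0.0272 72.73643863166777
head 0.0274 70.74749563510217
head 0.0274 72.72474342136998
sock 0.0139 72.06201315670381
sock 0.0139 73.46495092948203
sock 0.0134 73.35301374884111
sock 0.0131 73.04865575322101
tab 0.0297 -110.25419905798371
tab 0.0276 -108.54189796341089
base front [ 0.46531448 -0.29447488  0.012     ] [ 0.48846036 -0.21562016  0.012     ] 0.08218149852209196 -106.35831523551404
```

View pics/w2a.png

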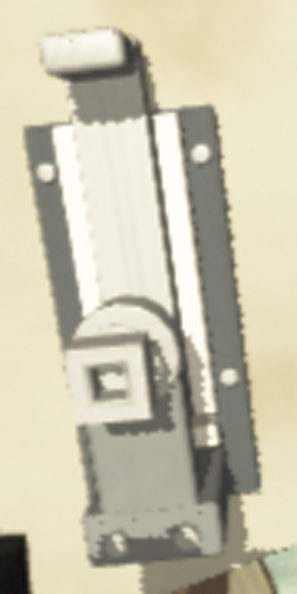

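```bash
python3 - <<'E'
from h import *
import pickle
w1=pickle.load(open('w1.pkl','rb'))[0];w2=pickle.load(open('w2.pkl','rb'))[0]
T=env.camera_info('top');S=env.camera_info('scene')
print(tri([(w1,(309.6,171.6)),(w2,(376.5,141)),(T,(358.2,161.7)),(S,(366.1,199.5))]))
# sign card near driver: top edge, scene (306..340,160..180), top (297..338,180)
print(tri([(T,(338.5,180)),(S,(339,178))]), tri([(T,(297,180)),(S,(309,160))]))
E
```

```text
(array([ 0.56346555, -0.16002066,  0.08211889]), [0.0002657759378879717, 0.0015629461304057042, 0.000706532386970852, 0.0010533439399923348])
(array([ 0.50957893, -0.10728727,  0.15899248]), [0.0007568294023925562, 0.0007568294023926111]) (array([ 0.50908399, -0.0144345 ,  0.1654609 ]), [0.0008462254416727781, 0.0008462254416728228])
```

>>> {"fn": "arm_command", "kwargs": {"travel": [[0,0.04,-0.013],[0,0.08,-0.027],[0,0.12,-0.04],[0.0007,0.1633,-0.06],[0.0007,0.1633,-0.06]], "angular": [[0,0,0],[0,0,0],[0.004,-0.006,0],[0.004,-0.006,0],[0.004,-0.006,0]], "hand": [0.05,0.05,0.05,0.05,0.05]}}

```text
time: 4.27
tcp_pos: [0.5886, -0.0565, 0.2077]
ee_rot: [0.828, 0.561, 0.005, -0.001]
force: [0.8, 1.3, -0.1]
opening: 0.0614
```

```bash
python3 - <<'E'
from h import *
import pickle
st(); i=env.camera_info('wrist'); im=env.camera('wrist'); pickle.dump((i,im),open('w3.pkl','wb')); cv2.imwrite('pics/w3.png',im)
E
```

```text
t 4.267 tcp [ 0.5886 -0.0565  0.2077] F [ 0.77  1.32 -0.14] M [0.105 0.023 0.02 ] op 0.0614
toolx [0.3707 0.9287 0.0081] z [ 0.0069  0.0059 -1.    ] yaw 1.191
q [-0.493  0.29   0.629  1.612 -0.183  1.291  1.356]
```

View pics/w3.png

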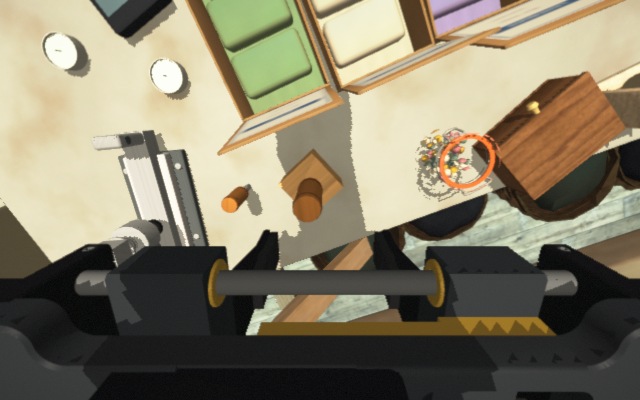

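```bash
python3 - <<'E'
from h import *
import pickle
i,im=pickle.load(open('w3.pkl','rb'))
print(proj(i,[[.5855,-.073,.129],[.5615,-.28,.127],[.456,-.248,.078]]))
cv2.imwrite('pics/w3c.png',cv2.resize(im[140:230,270:370],None,fx=7,fy=7,interpolation=cv2.INTER_CUBIC))
st()
E
```

```text
[[307.71090344 207.72959352]
 [104.94772298 259.5376025 ]
 [105.86174461 141.23895384]]
t 4.317 tcp [ 0.5887 -0.058   0.2081] F [ 0.06  0.68 -0.05] M [ 0.052 -0.027 -0.007] op 0.0576
toolx [0.3712 0.9285 0.0072] z [ 0.0069  0.005  -1.    ] yaw 1.1905
q [-0.492  0.291  0.63   1.61  -0.183  1.292  1.358]
```

View pics/w3c.png

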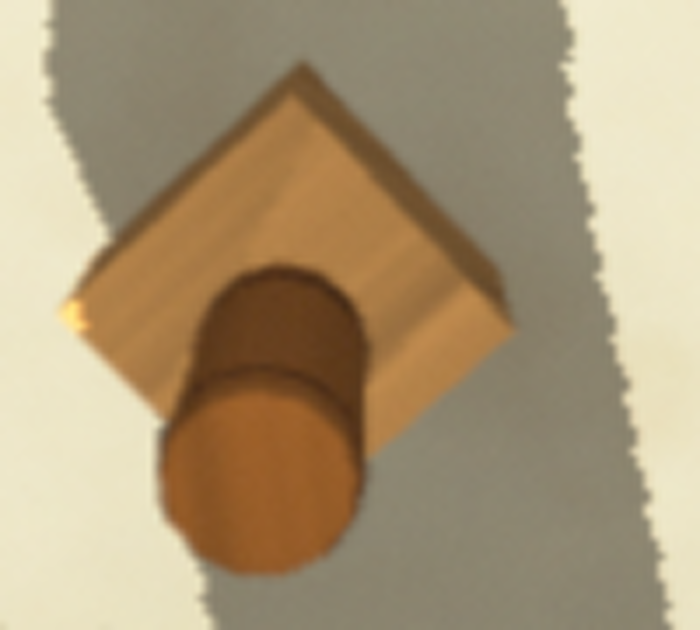

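>>> {"fn": "arm_command", "kwargs": {"travel": [[-0.003,-0.015,-0.005],[-0.003,-0.015,-0.035],[-0.003,-0.015,-0.065],[-0.003,-0.015,-0.095],[-0.003,-0.015,-0.122]], "angular": [[-0.005,0.007,0],[-0.005,0.007,0],[-0.005,0.007,0],[-0.005,0.007,0],[-0.005,0.007,0]], "hand": [0.05,0.05,0.05,0.05,0.05], "force": 30}}

```text
time: 4.73
tcp_pos: [0.5855, -0.0753, 0.0852]
ee_rot: [0.828, 0.56, 0.0, 0.001]
force: [-0.2, 0.2, 0.8]
opening: 0.0503
```

```bash
python3 - <<'E'
from h import *
st()
E
```

```text
t 4.733 tcp [ 0.5855 -0.0753  0.0852] F [-0.16  0.22  0.85] M [-0.01  -0.001  0.025] op 0.0503
toolx [ 3.727e-01  9.280e-01 -5.000e-04] z [ 6.e-04 -8.e-04 -1.e+00] yaw 1.1889
q [-0.434  0.415  0.6    1.742 -0.263  1.065  1.444]
```

>>> {"fn": "arm_command", "kwargs": {"travel": [[0,0.002,0],[0,0.002,0],[0,0.002,0],[0,0.002,0],[0,0.002,0]], "angular": [[0,0,0],[0,0,0],[0,0,0],[0,0,0],[0,0,0]], "hand": [0.03,0.02,0.02,0.02,0.02], "force": 40}}

```text
time: 5.15
tcp_pos: [0.5867, -0.0739, 0.0873]
ee_rot: [0.829, 0.56, 0.001, 0.001]
force: [-1.4, -1.0, 5.2]
opening: 0.0275
```

```bash
python3 - <<'E'
from h import *
st()
E
```

```text
t 5.15 tcp [ 0.5867 -0.0739  0.0873] F [-1.44 -0.97  5.24] M [-0.3    0.051 -0.019] op 0.0275
toolx [3.729e-01 9.279e-01 7.000e-04] z [ 3.9e-03 -8.0e-04 -1.0e+00] yaw 1.1887
q [-0.437  0.412  0.6    1.74  -0.261  1.066  1.44 ]
```

>>> {"fn": "arm_command", "kwargs": {"travel": [[0,0,0.02],[0,0,0.05],[0,0,0.085],[0,0,0.12],[0,0,0.15]], "angular": [[0,0,0],[0,0,0],[0,0,0],[0,0,0],[0,0,0]], "hand": [0.02,0.02,0.02,0.02,0.02]}}

```text
time: 5.57
tcp_pos: [0.587, -0.0742, 0.2408]
ee_rot: [0.829, 0.56, 0.003, 0.002]
force: [0.8, -0.2, -1.3]
opening: 0.0274
```

```bash
python3 - <<'E'
from h import *
import pickle
st(); i=env.camera_info('wrist'); im=env.camera('wrist'); pickle.dump((i,im),open('w4.pkl','wb')); cv2.imwrite('pics/w4.png',im)
S=env.camera('scene'); cv2.imwrite('pics/s4.png',cv2.resize(S[60:260,260:460],None,fx=3,fy=3,interpolation=cv2.INTER_CUBIC))
E
```

```text
t 5.567 tcp [ 0.587  -0.0742  0.2408] F [ 0.85 -0.21 -1.28] M [ 0.022 -0.107  0.038] op 0.0274
toolx [0.373  0.9278 0.0019] z [ 6.5e-03 -5.0e-04 -1.0e+00] yaw 1.1885
q [-0.483  0.272  0.649  1.564 -0.167  1.356  1.372]
```

View pics/w4.png

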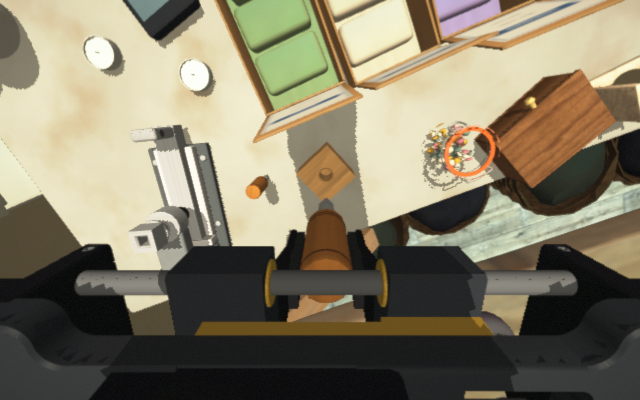

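View pics/s4.png

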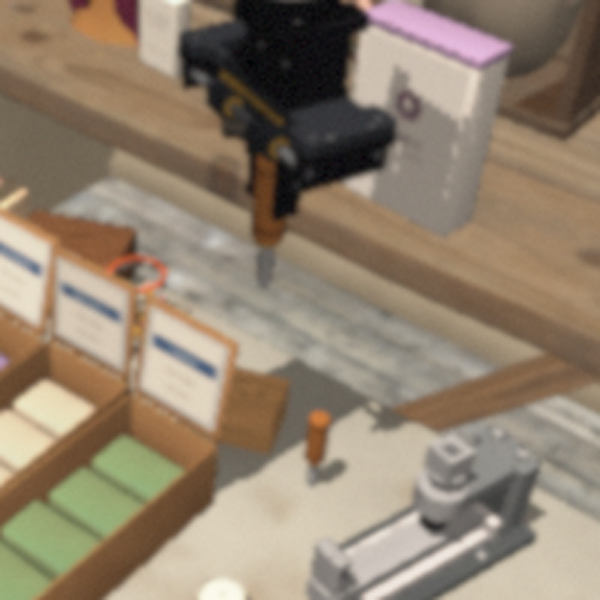

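```bash
python3 - <<'E'
from h import *
import pickle
i,im=pickle.load(open('w4.pkl','rb'))
cv2.imwrite('pics/w4c.png',cv2.resize(im[185:235,295:355],None,fx=12,fy=12,interpolation=cv2.INTER_CUBIC))
S=env.camera('scene'); cv2.imwrite('pics/s4c.png',cv2.resize(S[125:165,330:370],None,fx=14,fy=14,interpolation=cv2.INTER_CUBIC))
st()
E
```

```text
t 5.717 tcp [ 0.5881 -0.0742  0.2406] F [ 0.6   0.26 -2.62] M [-0.064 -0.004  0.006] op 0.0273
toolx [0.3728 0.9279 0.0035] z [ 9.6e-03 -2.0e-04 -1.0e+00] yaw 1.1887
q [-0.482  0.272  0.649  1.564 -0.168  1.352  1.373]
```

View pics/w4c.png

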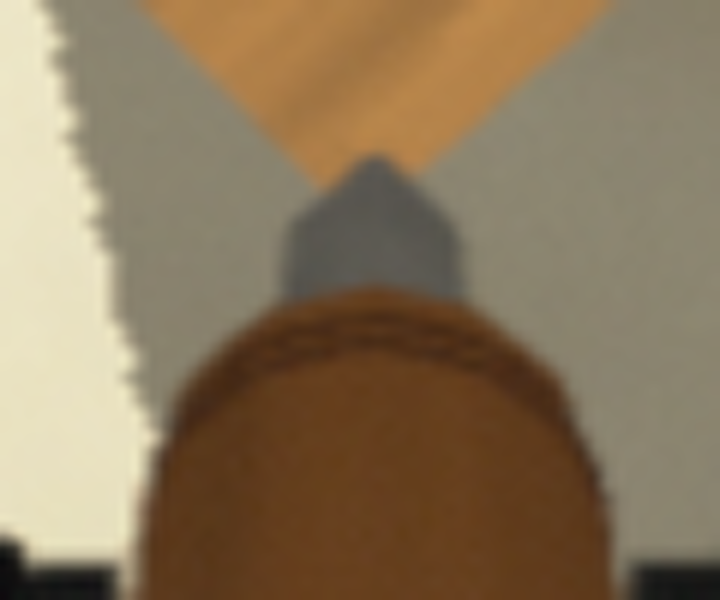

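View pics/s4c.png

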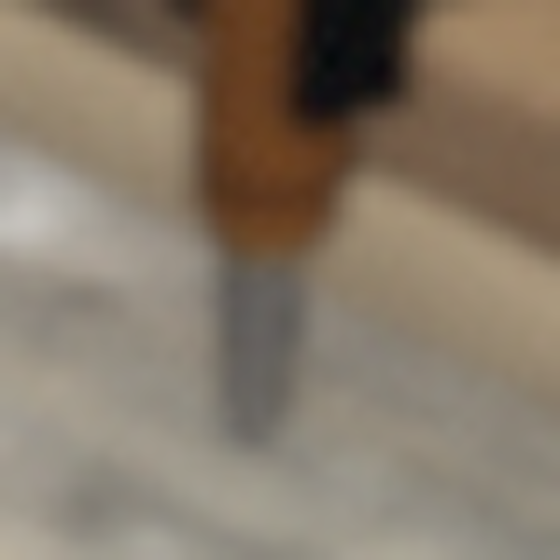

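```bash
python3 - <<'E'
from h import *
import pickle
i,im=pickle.load(open('w4.pkl','rb'))
Rm=R.from_quat([0.829,0.56,0.003,0.002]).as_matrix()
Rm=np.c_[[0.373,.9278,.0019],[0,0,0],[6.5e-3,-5e-4,-1]]; Rm[:,1]=np.cross(Rm[:,2],Rm[:,0])
tcp=np.array([.587,-.0742,.2408])
# driver frame in tool coords: tip at z = -19+95-? ; grip height: grasp point z at grip =.0873+.019=.1063 -> tip z .006 => 100 mm
for d in [-.002,0,.002]:
  for tilt in [0,.02]:
    for L in [.0985,.1005]:
      # axis in tool coords (pointing to tip)
      ax=np.array([0,tilt,1.]); g=np.array([0,d,-.019])
      tip=g+ax*L
      def W(p): return tcp+Rm@p
      corner=lambda r,h: W(tip-ax*h+np.array([0,-r,0]))
      print(d,tilt,L,'tipcorner r7',np.round(proj(i,corner(.0071,0)),1)[0],'r5',np.round(proj(i,corner(.005,0)),1)[0],'rim',np.round(proj(i,corner(.014,.05)),1)[0], 'tipz',round(W(tip)[2],4))
for uv in [(326.2,197.9),(326.2,209.1)]: print(uv)
E
```

```text
-0.002 0 0.0985 tipcorner r7 [326.3 195.1] r5 [326.3 197.2] rim [326.4 205.6] tipz 0.1613
-0.002 0 0.1005 tipcorner r7 [326.3 194.4] r5 [326.3 196.6] rim [326.4 204.7] tipz 0.1593
-0.002 0.02 0.0985 tipcorner r7 [326.3 197.1] r5 [326.3 199.3] rim [326.4 206.8] tipz 0.1613
-0.002 0.02 0.1005 tipcorner r7 [326.3 196.5] r5 [326.3 198.7] rim [326.3 206. ] tipz 0.1593
0 0 0.0985 tipcorner r7 [326.3 197.1] r5 [326.3 199.3] rim [326.4 208.1] tipz 0.1613
0 0 0.1005 tipcorner r7 [326.3 196.5] r5 [326.3 198.7] rim [326.3 207.2] tipz 0.1593
0 0.02 0.0985 tipcorner r7 [326.3 199.2] r5 [326.3 201.4] rim [326.4 209.4] tipz 0.1613
0 0.02 0.1005 tipcorner r7 [326.3 198.6] r5 [326.3 200.7] rim [326.3 208.5] tipz 0.1593
0.002 0 0.0985 tipcorner r7 [326.3 199.2] r5 [326.3 201.4] rim [326.3 210.7] tipz 0.1613
0.002 0 0.1005 tipcorner r7 [326.3 198.6] r5 [326.3 200.7] rim [326.3 209.8] tipz 0.1593
0.002 0.02 0.0985 tipcorner r7 [326.3 201.2] r5 [326.3 203.4] rim [326.3 211.9] tipz 0.1613
0.002 0.02 0.1005 tipcorner r7 [326.3 200.6] r5 [326.3 202.8] rim [326.3 211. ] tipz 0.1593
(326.2, 197.9)
(326.2, 209.1)
```

>>> {"fn": "arm_command", "kwargs": {"travel": [[-0.004,-0.033,0],[-0.008,-0.066,0],[-0.013,-0.1,0],[-0.017,-0.135,0],[-0.022,-0.17,0]], "angular": [[0,0,-0.11],[0,0,-0.22],[0,0,-0.33],[0,0,-0.44],[0,0,-0.55]], "hand": [0.02,0.02,0.02,0.02,0.02]}}

```text
time: 6.13
tcp_pos: [0.5653, -0.2454, 0.2398]
ee_rot: [0.95, 0.312, 0.003, 0.003]
force: [2.0, -0.2, -1.5]
opening: 0.0273
```

```bash
python3 - <<'E'
from h import *
st()
E
```

```text
t 6.133 tcp [ 0.5653 -0.2454  0.2398] F [ 1.96 -0.17 -1.48] M [-0.06  -0.045  0.05 ] op 0.0273
toolx [0.8056 0.5924 0.0031] z [ 0.0072 -0.0046 -1.    ] yaw 0.634
q [-0.281  0.366  0.803  1.505 -0.265  1.374  1.173]
```

>>> {"fn": "arm_command", "kwargs": {"travel": [[-0.002,-0.018,0],[-0.004,-0.0346,0],[-0.004,-0.0346,0],[-0.004,-0.0346,0]], "angular": [[0,0,-0.07],[0.004,0.007,-0.149],[0.004,0.007,-0.149],[0.004,0.007,-0.149]], "hand": [0.02,0.02,0.02,0.02]}}

```text
time: 6.47
tcp_pos: [0.5606, -0.2806, 0.2388]
ee_rot: [0.971, 0.24, -0.001, 0.0]
force: [1.3, 1.4, -2.1]
opening: 0.0273
```

```bash
python3 - <<'E'
from h import *
import pickle
st(); i=env.camera_info('wrist'); im=env.camera('wrist'); pickle.dump((i,im),open('w5.pkl','wb')); cv2.imwrite('pics/w5.png',im)
cv2.imwrite('pics/w5c.png',cv2.resize(im[150:250,270:390],None,fx=6,fy=6,interpolation=cv2.INTER_CUBIC))
S=env.camera('scene'); cv2.imwrite('pics/s5c.png',cv2.resize(S[150:250,360:460],None,fx=6,fy=6,interpolation=cv2.INTER_CUBIC))
E
```

```text
t 6.467 tcp [ 0.5606 -0.2806  0.2388] F [ 1.29  1.39 -2.05] M [-0.016  0.046  0.024] op 0.0273
toolx [ 0.885   0.4655 -0.0021] z [-0.0018 -0.0012 -1.    ] yaw 0.4842
q [-0.226  0.413  0.834  1.468 -0.305  1.397  1.103]
```

View pics/w5c.png

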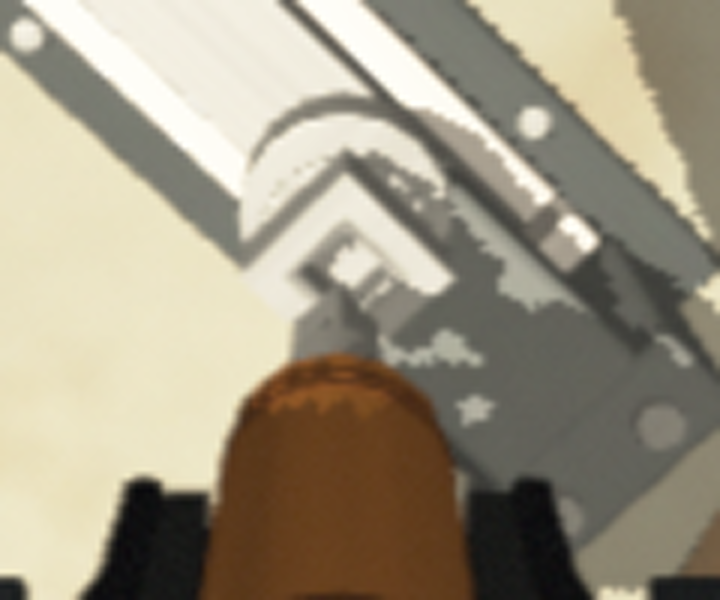

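View pics/s5c.png

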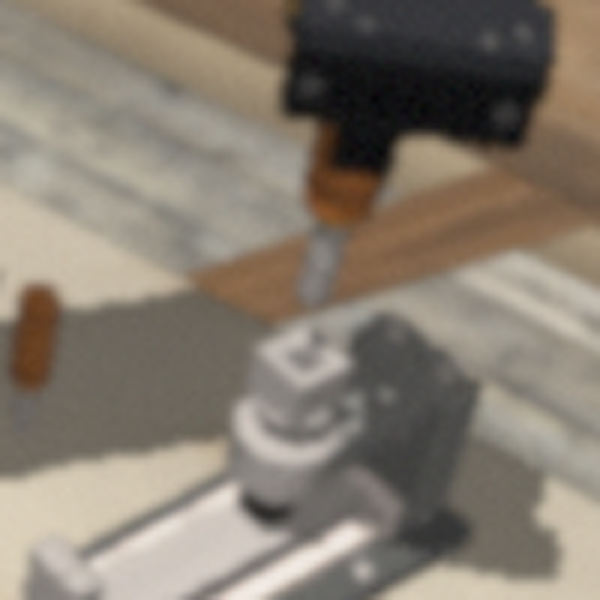

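```bash
python3 - <<'E'
from h import *
import pickle
i,im=pickle.load(open('w5.pkl','rb'))
print('mouth from w5 at z .127',atz(i,(327.75,195.6),.127))
Rm=np.c_[[.885,.4655,-.0021],[0,0,0],[-.0018,-.0012,-1]];Rm[:,1]=np.cross(Rm[:,2],Rm[:,0]);tcp=np.array([.5606,-.2806,.2388])
W=lambda p:tcp+Rm@np.array(p)
print('proj axis at z=.127',proj(i,W([0,0,.1118])),'axis pt',W([0,0,.1118]))
for d in (0,.001):
  for L in (.0795,.0815): print(d,L,'tipcorner r5,r4,r7',[np.round(proj(i,W([0,d-r,L]))[0],1) for r in (.005,.004,.007)],'rim',np.round(proj(i,W([0,d-.014,L-.05]))[0],1))
T=env.camera('top');cv2.imwrite('pics/t5.png',cv2.resize(T[100:200,360:460],None,fx=6,fy=6,interpolation=cv2.INTER_CUBIC))
Sc=env.camera_info('scene'); print('scene: tip',proj(Sc,[W([0,0,.0805]),W([0,0,.0305])]),'mouth',proj(Sc,[.5615,-.28,.127]))
st()
E
```

```text
mouth from w5 at z .127 [ 0.56295433 -0.28086513  0.127     ]
proj axis at z=.127 [[325.63492067 194.39518204]] axis pt [ 0.56039876 -0.28073416  0.127     ]
0 0.0795 tipcorner r5,r4,r7 [array([325.6, 199.2]), array([325.6, 200.2]), array([325.6, 197.1])] rim [325.6 208. ]
0 0.0815 tipcorner r5,r4,r7 [array([325.6, 198.5]), array([325.6, 199.6]), array([325.6, 196.5])] rim [325.6 207.1]
0.001 0.0795 tipcorner r5,r4,r7 [array([325.6, 200.2]), array([325.6, 201.2]), array([325.6, 198.1])] rim [325.6 209.2]
0.001 0.0815 tipcorner r5,r4,r7 [array([325.6, 199.6]), array([325.6, 200.6]), array([325.6, 197.5])] rim [325.6 208.3]
scene: tip [[413.04925069 200.63760155]
 [417.40335546 184.00602194]] mouth [[410.45646813 209.97967229]]
t 6.617 tcp [ 0.5618 -0.2784  0.2393] F [-0.16  1.2  -1.72] M [-0.019 -0.054 -0.011] op 0.0271
toolx [ 8.832e-01  4.691e-01 -5.000e-04] z [-5.e-04 -3.e-04 -1.e+00] yaw 0.4882
q [-0.228  0.412  0.832  1.467 -0.305  1.397  1.103]
```

>>> {"fn": "arm_command", "kwargs": {"travel": [[0.0002,-0.0019,0],[0.0002,-0.0019,-0.01],[0.0002,-0.0019,-0.02],[0.0002,-0.0019,-0.025],[0.0002,-0.0019,-0.027]], "angular": [[0,0,0],[0,0,0],[0,0,0],[0,0,0],[0,0,0]], "hand": [0.02,0.02,0.02,0.02,0.02], "force": 40}}

```text
time: 7.03
tcp_pos: [0.5614, -0.2797, 0.2105]
ee_rot: [0.97, 0.242, -0.001, -0.001]
force: [-0.1, -0.1, -1.7]
opening: 0.0274
```

```bash
python3 - <<'E'
from h import *
st(); im=env.camera('wrist'); cv2.imwrite('pics/w6c.png',cv2.resize(im[150:250,270:390],None,fx=6,fy=6,interpolation=cv2.INTER_CUBIC))
S=env.camera('scene'); cv2.imwrite('pics/s6c.png',cv2.resize(S[150:250,360:460],None,fx=6,fy=6,interpolation=cv2.INTER_CUBIC))
st()
E
```

```text
t 7.033 tcp [ 0.5614 -0.2797  0.2105] F [-0.14 -0.06 -1.72] M [-0.016  0.049  0.002] op 0.0274
toolx [ 0.883   0.4694 -0.0021] z [-2.7e-03  6.0e-04 -1.0e+00] yaw 0.4886
q [-0.221  0.432  0.823  1.506 -0.319  1.346  1.116]
t 7.133 tcp [ 0.5617 -0.2801  0.2116] F [ 0.32 -0.3  -0.75] M [-0.069  0.049 -0.009] op 0.0272
toolx [ 0.8831  0.4692 -0.0014] z [-0.0016  0.     -1.    ] yaw 0.4883
q [-0.221  0.431  0.823  1.504 -0.319  1.347  1.116]
```

View pics/w6c.png

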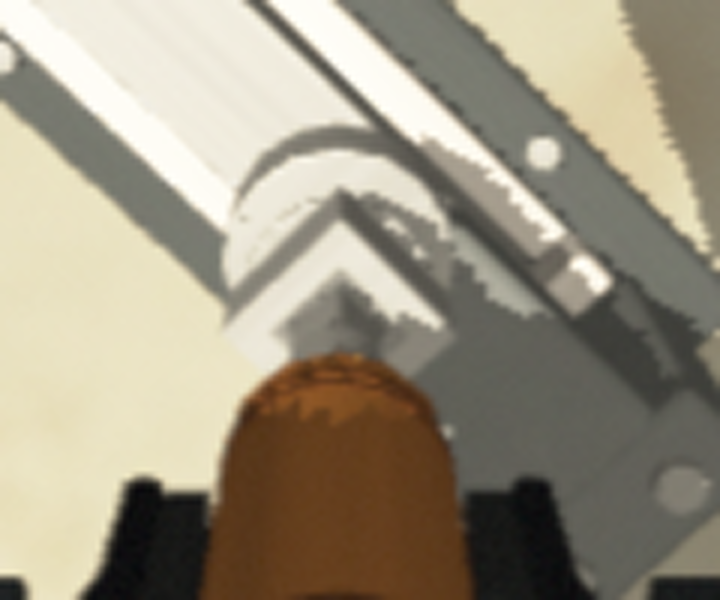

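View pics/s6c.png

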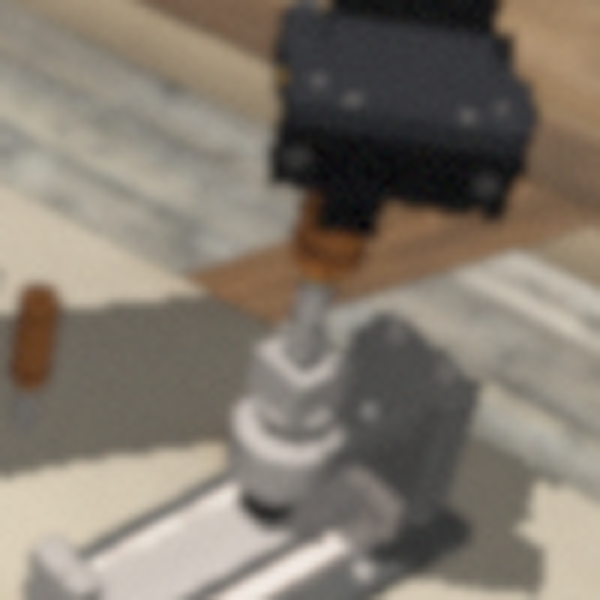

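>>> {"fn": "arm_command", "kwargs": {"travel": [[0.0003,-0.0002,-0.004],[0.0003,-0.0002,-0.008],[0.0003,-0.0002,-0.011],[0.0003,-0.0002,-0.014],[0.0003,-0.0002,-0.016]], "angular": [[0,0.0016,0],[0,0.0016,0],[0,0.0016,0],[0,0.0016,0],[0,0.0016,0]], "hand": [0.02,0.02,0.02,0.02,0.02]}}

```text
time: 7.55
tcp_pos: [0.5622, -0.2805, 0.1954]
ee_rot: [0.97, 0.242, -0.001, -0.0]
force: [1.7, -0.1, -0.5]
opening: 0.0275
```

```bash
python3 - <<'E'
from h import *
st()
E
```

```text
t 7.55 tcp [ 0.5622 -0.2805  0.1954] F [ 1.67 -0.11 -0.48] M [-0.412 -0.341 -0.005] op 0.0275
toolx [ 0.8832  0.4691 -0.0025] z [-2.6e-03 -4.0e-04 -1.0e+00] yaw 0.4883
q [-0.217  0.445  0.817  1.524 -0.328  1.318  1.123]
```

>>> {"fn": "arm_command", "kwargs": {"travel": [[0,0,-0.0015],[0,0,-0.003],[0,0,-0.0045],[0,0,-0.0055]], "angular": [[0,0,0],[0,0,0],[0,0,0],[0,0,0]], "hand": [0.02,0.02,0.02,0.02]}}

```text
time: 7.88
tcp_pos: [0.563, -0.2814, 0.1932]
ee_rot: [0.97, 0.242, 0.0, 0.001]
force: [-5.2, 1.6, 28.0]
opening: 0.0271
```

```bash
python3 - <<'E'
from h import *
st(); im=env.camera('wrist'); cv2.imwrite('pics/w7c.png',cv2.resize(im[150:250,270:390],None,fx=6,fy=6,interpolation=cv2.INTER_CUBIC))
S=env.camera('scene'); cv2.imwrite('pics/s7c.png',cv2.resize(S[150:250,360:460],None,fx=6,fy=6,interpolation=cv2.INTER_CUBIC))
st()
E
```

```text
t 7.883 tcp [ 0.563  -0.2814  0.1932] F [-5.24  1.58 27.96] M [ 0.762  1.648 -0.075] op 0.0271
toolx [8.833e-01 4.688e-01 3.000e-04] z [ 9.0e-04 -1.1e-03 -1.0e+00] yaw 0.4879
q [-0.216  0.446  0.816  1.527 -0.331  1.311  1.125]
t 7.983 tcp [ 0.5629 -0.2814  0.1933] F [-5.11  1.84 22.74] M [ 0.735  1.445 -0.024] op 0.0272
toolx [8.833e-01 4.688e-01 4.000e-04] z [ 0.001 -0.001 -1.   ] yaw 0.4879
q [-0.216  0.446  0.816  1.527 -0.331  1.311  1.125]
```

View pics/w7c.png

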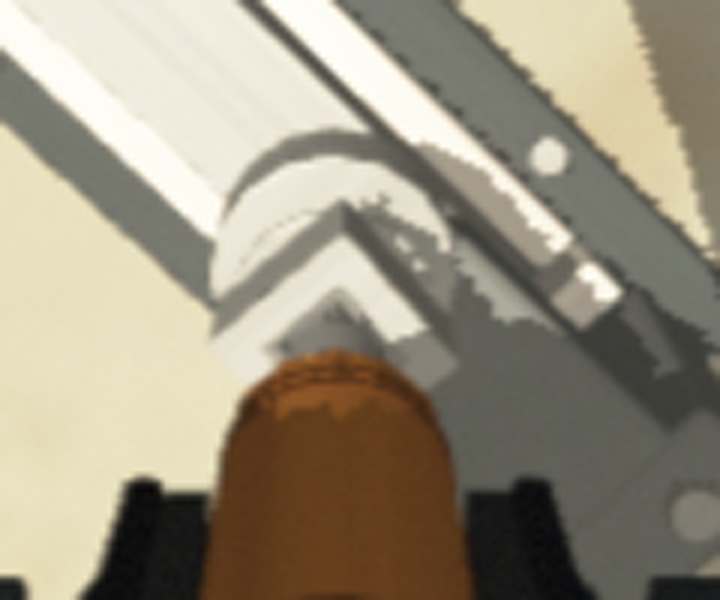

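View pics/s7c.png

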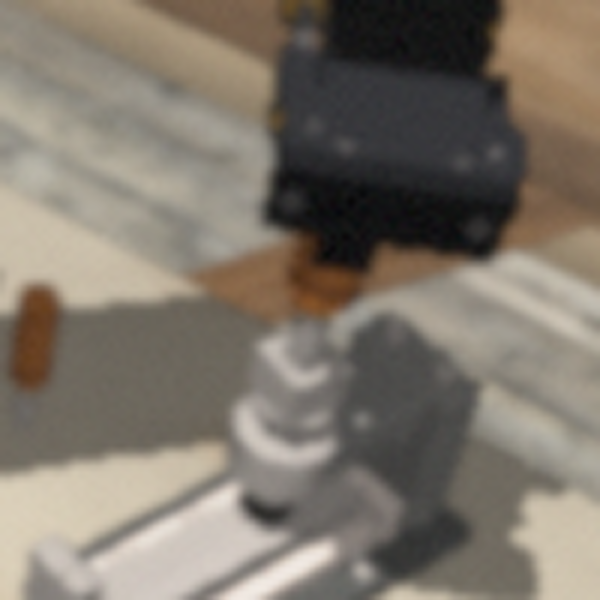

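>>> {"fn": "arm_command", "kwargs": {"travel": [[-0.0005,0.0005,0.0],[-0.0005,0.0005,0.0]], "angular": [[0,0,0],[0,0,0]], "hand": [0.02,0.02]}}

```text
time: 8.15
tcp_pos: [0.5625, -0.281, 0.1941]
ee_rot: [0.97, 0.241, 0.001, 0.001]
force: [0.6, 0.1, -0.3]
opening: 0.0271
```

```bash
python3 - <<'E'
from h import *
st()
E
```

```text
t 8.15 tcp [ 0.5625 -0.281   0.1941] F [ 0.58  0.07 -0.33] M [-0.176  0.008  0.015] op 0.0271
toolx [0.8834 0.4686 0.0013] z [ 0.0021 -0.001  -1.    ] yaw 0.4877
q [-0.217  0.443  0.817  1.528 -0.329  1.311  1.124]
```

>>> {"fn": "arm_command", "kwargs": {"travel": [[0,0,-0.0004],[0,0,-0.0008],[0,0,-0.0012],[0,0,-0.0015],[0,0,-0.0019]], "angular": [[0,0,-0.1],[0,0,-0.2],[0,0,-0.3],[0,0,-0.4],[0,0,-0.5]], "hand": [0.02,0.02,0.02,0.02,0.02], "force": 50}}

```text
time: 8.57
tcp_pos: [0.562, -0.2816, 0.1927]
ee_rot: [1.0, -0.009, 0.0, 0.001]
force: [-3.0, -0.3, 8.5]
opening: 0.0272
```

```bash
python3 - <<'E'
from h import *
st()
E
```

```text
t 8.567 tcp [ 0.562  -0.2816  0.1927] F [-3.02 -0.26  8.48] M [-0.07   1.158  0.055] op 0.0272
toolx [ 9.998e-01 -1.780e-02  9.000e-04] z [ 9.0e-04 -2.1e-03 -1.0e+00] yaw -0.0178
q [-0.282  0.479  0.921  1.533 -0.387  1.321  0.662]
```

>>> {"fn": "arm_command", "kwargs": {"travel": [[-0.0004,0,-0.0003],[-0.0004,0,-0.0006],[-0.0004,0,-0.0009]], "angular": [[0,0,-0.08],[0,0,-0.16],[0,0,-0.24]], "hand": [0.02,0.02,0.02]}}

```text
time: 8.82
tcp_pos: [0.5615, -0.2817, 0.192]
ee_rot: [0.991, -0.13, 0.0, 0.001]
force: [-2.0, 0.2, 5.6]
opening: 0.0271
```

```bash
python3 - <<'E'
from h import *
st()
E
```

```text
t 8.817 tcp [ 0.5615 -0.2817  0.192 ] F [-1.97  0.24  5.58] M [0.076 0.609 0.042] op 0.0271
toolx [ 9.659e-01 -2.588e-01  6.000e-04] z [ 0.     -0.0023 -1.    ] yaw -0.2617
q [-0.313  0.5    0.973  1.536 -0.419  1.328  0.443]
```

>>> {"fn": "arm_command", "kwargs": {"travel": [[-0.0003,0,-0.0003],[-0.0003,0,-0.0006],[-0.0003,0,-0.0009]], "angular": [[0,0,-0.08],[0,0,-0.16],[0,0,-0.24]], "hand": [0.02,0.02,0.02]}}

```text
time: 9.07
tcp_pos: [0.561, -0.2815, 0.1911]
ee_rot: [0.968, -0.25, -0.0, 0.001]
force: [-2.2, 0.7, 3.8]
opening: 0.0274
```

```bash
python3 - <<'E'
from h import *
st(); im=env.camera('wrist'); cv2.imwrite('pics/w8c.png',cv2.resize(im[150:250,270:390],None,fx=6,fy=6,interpolation=cv2.INTER_CUBIC))
st()
S=env.camera('scene'); cv2.imwrite('pics/s8c.png',cv2.resize(S[180:260,370:450],None,fx=8,fy=8,interpolation=cv2.INTER_CUBIC))
E
```

```text
t 9.067 tcp [ 0.561  -0.2815  0.1911] F [-2.17  0.75  3.77] M [ 0.06   0.458 -0.023] op 0.0274
toolx [ 8.749e-01 -4.843e-01  1.000e-04] z [-9.0e-04 -1.9e-03 -1.0e+00] yaw -0.5056
q [-0.342  0.524  1.026  1.539 -0.454  1.336  0.225]
t 9.117 tcp [ 0.561  -0.2814  0.191 ] F [-1.13  0.6   4.99] M [0.022 0.505 0.033] op 0.027
toolx [ 0.8722 -0.4892  0.    ] z [-0.0011 -0.0019 -1.    ] yaw -0.5111
q [-0.343  0.525  1.027  1.539 -0.454  1.336  0.219]
```

View pics/w8c.png

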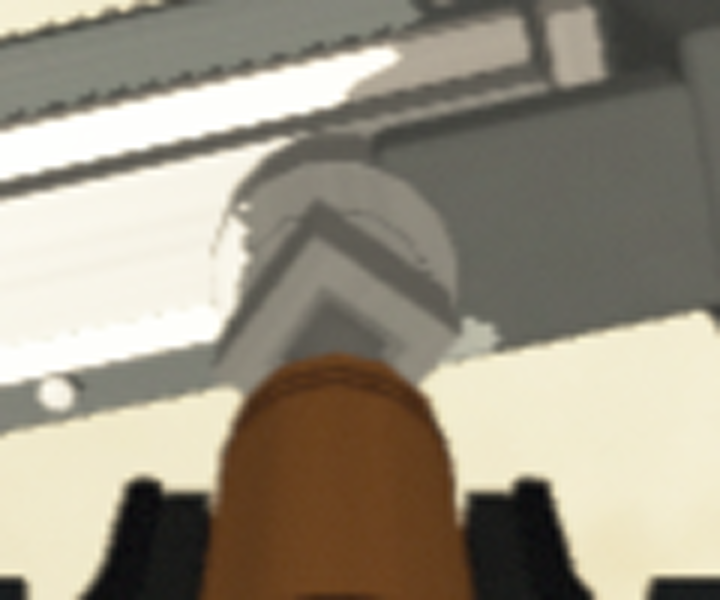

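View pics/s8c.png

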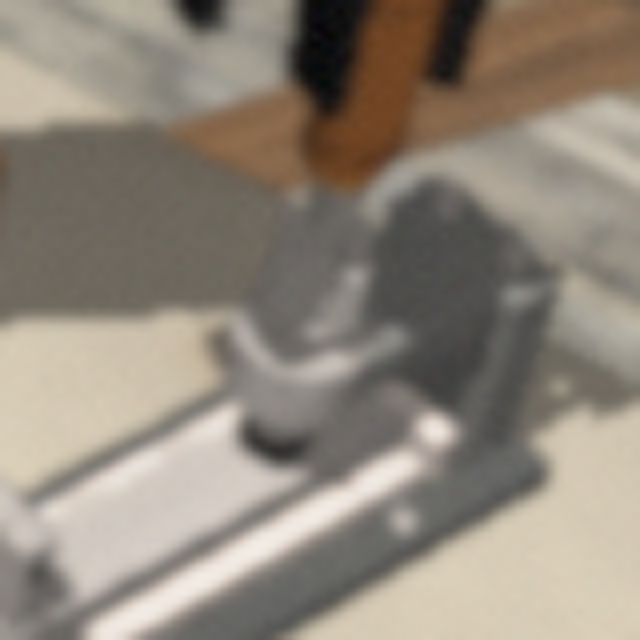

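```bash
sed -i "s/print('q',/print('eff',np.round(s['joint_efforts'],4)); print('q',/" h.py; python3 - <<'E'
from h import *
st()
E
```

```text
t 9.167 tcp [ 0.561  -0.2815  0.191 ] F [-0.91  0.83  3.48] M [ 0.127  0.406 -0.033] op 0.0268
toolx [ 0.8758 -0.4827  0.    ] z [-0.0012 -0.0023 -1.    ] yaw -0.5037
eff [ -0.1589 -50.1298  17.3069 -33.6631  -0.3369  -0.4048  -1.5238]
q [-0.342  0.525  1.026  1.539 -0.453  1.336  0.226]
```

>>> {"fn": "arm_command", "kwargs": {"travel": [[0,0,-0.0003],[0,0,-0.0006]], "angular": [[0,0,-0.07],[0,0,-0.14]], "hand": [0.02,0.02]}}

```text
time: 9.33
tcp_pos: [0.5609, -0.2814, 0.1905]
ee_rot: [0.949, -0.317, -0.001, 0.001]
force: [-2.0, -0.2, 5.1]
opening: 0.027
```

```bash
python3 - <<'E'
from h import *
st()
E
```

```text
t 9.333 tcp [ 0.5609 -0.2814  0.1905] F [-1.95 -0.16  5.12] M [0.178 0.576 0.011] op 0.027
toolx [ 7.993e-01 -6.009e-01 -4.000e-04] z [-0.0017 -0.0017 -1.    ] yaw -0.6446
eff [ 7.60800e-01 -5.09928e+01  1.67388e+01 -3.34582e+01  2.74000e-02
 -7.79900e-01  1.73850e+00]
q [-0.358  0.54   1.055  1.54  -0.475  1.342  0.101]
```

>>> {"fn": "arm_command", "kwargs": {"travel": [[-0.0002,0,-0.0003],[-0.0002,0,-0.0006]], "angular": [[0,0,-0.08],[0,0,-0.16]], "hand": [0.02,0.02]}}

```text
time: 9.5
tcp_pos: [0.5606, -0.2813, 0.1899]
ee_rot: [0.92, -0.392, -0.001, 0.001]
force: [-0.9, 0.8, 4.5]
opening: 0.027
```

```bash
python3 - <<'E'
from h import *
st()
E
```

```text
t 9.5 tcp [ 0.5606 -0.2813  0.1899] F [-0.95  0.79  4.5 ] M [0.19  0.413 0.095] op 0.027
toolx [ 6.921e-01 -7.218e-01 -7.000e-04] z [-0.002 -0.001 -1.   ] yaw -0.8063
eff [  0.9689 -51.4695  17.8986 -33.1746   0.2084  -0.5854   1.735 ]
q [-0.375  0.559  1.091  1.542 -0.501  1.35  -0.042]
```

>>> {"fn": "arm_command", "kwargs": {"travel": [[-0.0001,0,-0.0003],[-0.0001,0,-0.0006]], "angular": [[0,0,-0.08],[0,0,-0.16]], "hand": [0.02,0.02]}}

```text
time: 9.67
tcp_pos: [0.5605, -0.2811, 0.1893]
ee_rot: [0.885, -0.465, -0.001, 0.001]
force: [-1.2, 0.3, 4.0]
opening: 0.0274
```

```bash
python3 - <<'E'
from h import *
st()
E
```

```text
t 9.667 tcp [ 0.5605 -0.2811  0.1893] F [-1.25  0.27  3.98] M [0.149 0.468 0.012] op 0.0274
toolx [ 0.5669 -0.8238 -0.0012] z [-2.4e-03 -2.0e-04 -1.0e+00] yaw -0.968
eff [  0.9288 -51.4476  18.8383 -32.7604   0.2155  -0.6442   1.6696]
q [-0.392  0.579  1.125  1.543 -0.528  1.358 -0.184]
```

>>> {"fn": "arm_command", "kwargs": {"travel": [[0,0,-0.0003]], "angular": [[0,0,-0.08]], "hand": [0.02]}}

```text
time: 9.75
tcp_pos: [0.5604, -0.281, 0.189]
ee_rot: [0.865, -0.501, -0.001, 0.001]
force: [-1.2, 0.5, 3.4]
opening: 0.027
```

```bash
cat > q.py <<'E'
from h import *
s=env.read_state();Rm=R.from_quat(s['ee_rot']).as_matrix()
print(round(s['time'],2),'yaw %.3f'%np.arctan2(Rm[1,0],Rm[0,0]),'Mz %.3f'%s['moment'][2],'F',np.round(s['force'],1),'tcp',np.round(s['tcp_pos'],4),'qv7 %.2f'%s['qvel'][6],'q3 %.2f q7 %.2f'%(s['joint_positions'][2],s['joint_positions'][6]))
E
python3 q.py
```

```text
9.75 yaw -1.050 Mz 0.019 F [-1.2  0.5  3.4] tcp [ 0.5604 -0.281   0.189 ] qv7 -0.86 q3 1.14 q7 -0.26
```

>>> {"fn": "arm_command", "kwargs": {"travel": [[0,0,-0.0003]], "angular": [[0,0,-0.08]], "hand": [0.02]}}

```text
time: 9.83
tcp_pos: [0.5603, -0.2809, 0.1887]
ee_rot: [0.844, -0.536, -0.001, 0.0]
force: [-0.9, 0.3, 3.4]
opening: 0.0271
```

```bash
python3 q.py
```

```text
9.83 yaw -1.131 Mz 0.038 F [-0.9  0.3  3.4] tcp [ 0.5603 -0.2809  0.1887] qv7 -0.85 q3 1.16 q7 -0.33
```

>>> {"fn": "arm_command", "kwargs": {"travel": [[0,0,-0.0003]], "angular": [[0,0,-0.08]], "hand": [0.02]}}

```text
time: 9.92
tcp_pos: [0.5603, -0.2808, 0.1884]
ee_rot: [0.822, -0.57, -0.002, 0.0]
force: [-0.6, 1.4, 3.4]
opening: 0.0272
```

```bash
python3 q.py
```

```text
9.92 yaw -1.213 Mz 0.069 F [-0.6  1.4  3.4] tcp [ 0.5603 -0.2808  0.1884] qv7 -0.85 q3 1.18 q7 -0.40
```

>>> {"fn": "arm_command", "kwargs": {"travel": [[0,0,-0.0003]], "angular": [[0,0,-0.08]], "hand": [0.02]}}

```text
time: 10.0
tcp_pos: [0.5603, -0.2807, 0.1881]
ee_rot: [0.798, -0.603, -0.002, 0.0]
force: [-0.8, 0.4, 3.5]
opening: 0.0271
```

```bash
python3 q.py
```

```text
10.0 yaw -1.295 Mz 0.042 F [-0.8  0.4  3.5] tcp [ 0.5603 -0.2807  0.1881] qv7 -0.85 q3 1.19 q7 -0.47
```

>>> {"fn": "arm_command", "kwargs": {"travel": [[0,0,-0.0003]], "angular": [[0,0,-0.08]], "hand": [0.02]}}

```text
time: 10.08
tcp_pos: [0.5602, -0.2806, 0.1877]
ee_rot: [0.772, -0.635, -0.002, 0.0]
force: [-0.5, 0.4, 3.9]
opening: 0.0273
```

```bash
python3 q.py
```

```text
10.08 yaw -1.377 Mz 0.109 F [-0.5  0.4  3.9] tcp [ 0.5602 -0.2806  0.1877] qv7 -0.85 q3 1.21 q7 -0.54
```

>>> {"fn": "arm_command", "kwargs": {"travel": [[0,0,-0.0003]], "angular": [[0,0,-0.08]], "hand": [0.02]}}

```text
time: 10.17
tcp_pos: [0.5602, -0.2805, 0.1875]
ee_rot: [0.746, -0.666, -0.002, 0.0]
force: [-0.8, 0.8, 4.8]
opening: 0.0273
```

```bash
python3 q.py
```

```text
10.17 yaw -1.458 Mz 0.121 F [-0.8  0.8  4.8] tcp [ 0.5602 -0.2805  0.1875] qv7 -0.86 q3 1.23 q7 -0.61
```

```bash
python3 - <<'E'
from h import *
S=env.camera('scene'); cv2.imwrite('pics/s9c.png',cv2.resize(S[180:260,370:450],None,fx=8,fy=8,interpolation=cv2.INTER_CUBIC))
m=[]
for k in range(8):
    s=env.read_state(); m.append((round(s['moment'][2],3),round(float(s['qvel'][6]),3))); env.camera('wrist')
print(m)
exec(open('q.py').read())
E
```

```text
[(np.float64(0.114), 0.153), (np.float64(0.054), 0.08), (np.float64(0.014), 0.022), (np.float64(0.015), 0.001), (np.float64(0.049), -0.006), (np.float64(0.062), -0.006), (np.float64(0.033), -0.003), (np.float64(0.05), -0.006)]
10.62 yaw -1.456 Mz 0.022 F [-2.6  1.1  4.6] tcp [ 0.5601 -0.2806  0.1874] qv7 -0.00 q3 1.22 q7 -0.61
```

View pics/s9c.png

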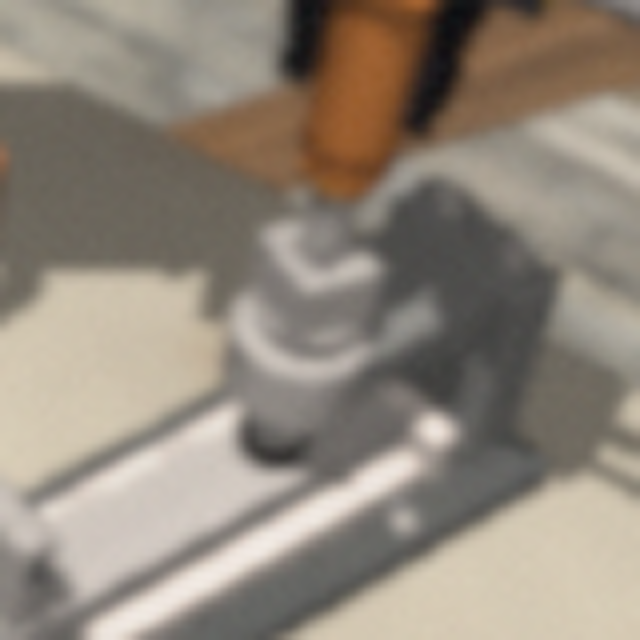

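```bash
python3 - <<'E'
import cv2,numpy as np
def back(f,x0,y0,w,h):
    return cv2.resize(cv2.imread(f),(w,h),interpolation=cv2.INTER_AREA),x0,y0
s0=cv2.imread('pics/scene0.png')
L={'s0':(s0,0,0),'s5':back('pics/s5c.png',360,150,100,100),'s7':back('pics/s7c.png',360,150,100,100),'s8':back('pics/s8c.png',370,180,80,80),'s9':back('pics/s9c.png',370,180,80,80)}
for k,(a,x,y) in L.items():
    g=a.mean(2)
    print(k); 
    for c in (402,404,406): print(c,np.round(g[226-y:244-y,c-x]).astype(int))
E
```

```text
s0
402 [137 127 125 128 126 119  98  71  49  64 104 144 171 183 187 179 155 123]
404 [159 138 128 128 126 126 117  97  63  41  58  95 135 172 179 154 123 118]
406 [171 147 130 127 126 124 121 103  75  47  61  90 129 159 154 126 121 157]
s5
402 [147 138 136 137 135 127 106  76  57  69 113 156 184 196 201 193 168 135]
404 [173 150 139 138 137 136 126 104  70  47  63 103 147 184 191 168 135 129]
406 [184 159 141 138 136 133 128 111  79  54  68  98 139 171 165 136 134 170]
s7
402 [147 139 136 136 135 128 107  79  55  62 104 152 182 196 202 192 166 134]
404 [173 150 138 136 137 135 128 106  75  50  59 100 145 183 191 167 134 129]
406 [183 159 141 136 136 133 128 112  80  54  63  94 138 171 166 137 132 171]
s8
402 [148 140 139 138 138 131 115  93  70  59  85 136 177 199 202 196 170 138]
404 [158 149 139 138 139 137 129 112  92  65  52  85 142 184 192 169 136 129]
406 [162 156 142 137 137 135 130 116  92  64  56  84 134 171 166 138 135 173]
s9
402 [148 138 136 137 136 130 115  98  86  74  64  91 143 185 199 192 167 135]
404 [173 150 138 136 137 135 128 115 101  86  62  65 120 175 190 167 135 128]
406 [182 159 141 136 134 134 131 122 104  80  58  71 122 166 163 135 133 171]
```

```bash
python3 - <<'E'
from h import *
S=env.camera_info('scene')
a=np.array([.5618,-.2803]);e=a-.011*np.array([.937,.349])
for z in (.036,.040,.047,.078): print(z,proj(S,[[*e,z],[*a,z]]))
E
```

```text
0.036 [[402.98911609 238.88947132]
 [403.82949267 235.69881985]]
0.04 [[403.26971734 237.83266112]
 [404.11014087 234.64097053]]
0.047 [[403.76467875 235.96788326]
 [404.6051476  232.7744998 ]]
0.078 [[406.01822842 227.46728839]
 [406.85829828 224.26846309]]
```

>>> {"fn": "arm_command", "kwargs": {"travel": [[0,0,-0.0001]], "angular": [[0,0,-0.05]], "hand": [0.02]}}

```text
time: 10.7
tcp_pos: [0.5601, -0.2805, 0.1873]
ee_rot: [0.73, -0.683, -0.002, -0.0]
force: [-0.3, -0.4, 2.7]
opening: 0.0272
```

```bash
python3 q.py
```

```text
10.7 yaw -1.505 Mz 0.057 F [-0.3 -0.4  2.7] tcp [ 0.5601 -0.2805  0.1873] qv7 -0.59 q3 1.23 q7 -0.66
```

>>> {"fn": "arm_command", "kwargs": {"travel": [[0,0,-0.0001]], "angular": [[0,0,-0.04]], "hand": [0.02]}}

```text
time: 10.78
tcp_pos: [0.5601, -0.2804, 0.1872]
ee_rot: [0.716, -0.698, -0.002, -0.0]
force: [-0.8, 1.8, 3.1]
opening: 0.0276
```

```bash
python3 q.py
```

```text
10.78 yaw -1.546 Mz 0.100 F [-0.8  1.8  3.1] tcp [ 0.5601 -0.2804  0.1872] qv7 -0.41 q3 1.24 q7 -0.69
```

>>> {"fn": "arm_command", "kwargs": {"travel": [[0,0,-0.0002]], "angular": [[0,0,-0.05]], "hand": [0.02]}}

```text
time: 10.87
tcp_pos: [0.5601, -0.2804, 0.187]
ee_rot: [-0.698, 0.716, 0.002, 0.001]
force: [0.3, 0.0, 5.1]
opening: 0.0274
```

```bash
python3 q.py
```

```text
10.87 yaw -1.597 Mz 0.121 F [0.3 0.  5.1] tcp [ 0.5601 -0.2804  0.187 ] qv7 -0.57 q3 1.25 q7 -0.74
```

>>> {"fn": "arm_command", "kwargs": {"travel": [[0,0,-0.0002]], "angular": [[0,0,-0.05]], "hand": [0.02]}}

```text
time: 10.95
tcp_pos: [0.5601, -0.2803, 0.1869]
ee_rot: [-0.679, 0.734, 0.002, 0.001]
force: [-0.9, 1.4, 4.6]
opening: 0.0271
```

```bash
python3 q.py
```

```text
10.95 yaw -1.649 Mz 0.099 F [-0.9  1.4  4.6] tcp [ 0.5601 -0.2803  0.1869] qv7 -0.56 q3 1.25 q7 -0.79
```

>>> {"fn": "arm_command", "kwargs": {"travel": [[0,0,-0.0003]], "angular": [[0,0,-0.07]], "hand": [0.02]}}

```text
time: 11.03
tcp_pos: [0.5601, -0.2802, 0.1866]
ee_rot: [-0.652, 0.758, 0.002, 0.001]
force: [-1.2, 0.8, 4.6]
opening: 0.0272
```

```bash
python3 q.py
```

```text
11.03 yaw -1.721 Mz 0.113 F [-1.2  0.8  4.6] tcp [ 0.5601 -0.2802  0.1866] qv7 -0.82 q3 1.26 q7 -0.85
```

>>> {"fn": "arm_command", "kwargs": {"travel": [[0,0,-0.0003]], "angular": [[0,0,-0.07]], "hand": [0.02]}}

```text
time: 11.12
tcp_pos: [0.5601, -0.2801, 0.1864]
ee_rot: [-0.624, 0.781, 0.002, 0.001]
force: [-1.5, 1.2, 5.5]
opening: 0.0271
```

```bash
python3 q.py
```

```text
11.12 yaw -1.793 Mz 0.192 F [-1.5  1.2  5.5] tcp [ 0.5601 -0.2801  0.1864] qv7 -0.80 q3 1.27 q7 -0.92
```

>>> {"fn": "arm_command", "kwargs": {"travel": [[0,0,-0.0003]], "angular": [[0,0,-0.07]], "hand": [0.02]}}

```text
time: 11.2
tcp_pos: [0.5601, -0.28, 0.1861]
ee_rot: [-0.595, 0.803, 0.002, 0.001]
force: [-1.1, 1.1, 5.4]
opening: 0.0271
```

```bash
python3 q.py
```

```text
11.2 yaw -1.866 Mz 0.128 F [-1.1  1.1  5.4] tcp [ 0.5601 -0.28    0.1861] qv7 -0.81 q3 1.28 q7 -0.99
```

>>> {"fn": "arm_command", "kwargs": {"travel": [[0,0,-0.0002]], "angular": [[0,0,-0.04]], "hand": [0.02]}}

```text
time: 11.28
tcp_pos: [0.5601, -0.28, 0.186]
ee_rot: [-0.578, 0.816, 0.002, 0.001]
force: [-1.3, 0.9, 5.7]
opening: 0.0269
```

```bash
python3 q.py
```

```text
11.28 yaw -1.909 Mz 0.187 F [-1.3  0.9  5.7] tcp [ 0.5601 -0.28    0.186 ] qv7 -0.44 q3 1.28 q7 -1.03
```

>>> {"fn": "arm_command", "kwargs": {"travel": [[0,0,-0.0002]], "angular": [[0,0,-0.04]], "hand": [0.02]}}

```text
time: 11.37
tcp_pos: [0.5601, -0.2799, 0.1859]
ee_rot: [-0.561, 0.828, 0.003, 0.001]
force: [-0.7, 0.8, 4.6]
opening: 0.027
```

```bash
python3 q.py
```

```text
11.37 yaw -1.951 Mz 0.208 F [-0.7  0.8  4.6] tcp [ 0.5601 -0.2799  0.1859] qv7 -0.49 q3 1.28 q7 -1.07
```

```bash
python3 - <<'E'
import numpy as np
y=-np.array([-.968,-1.05,-1.131,-1.213,-1.295,-1.377,-1.458,-1.505,-1.546,-1.597,-1.649,-1.721,-1.793,-1.866,-1.909,-1.951])
m=np.array([.012,.019,.038,.069,.042,.109,.121,.057,.1,.121,.099,.113,.192,.128,.187,.208])
for n0 in (0,3,5):
  for sl in (.234,.27,.303):
    best=[]
    for c in np.arange(1.0,1.95,.01):
        p=sl*np.maximum(0,y[n0:]-c); b=(m[n0:]-p).mean(); best.append((((m[n0:]-p-b)**2).sum(),c,b))
    r=sorted(best)[:1][0]; ok=[x[1] for x in best if x[0]<r[0]+.03**2]
    print(n0,sl,np.round(r,4),'N now',(1.951-r[1])*34.4,'range c',min(ok),max(ok))
E
```

```text
0 0.234 [0.0122 1.26   0.0344] N now 23.770399999999995 range c 1.1400000000000001 1.3300000000000003
0 0.27 [0.0141 1.32   0.0359] N now 21.70639999999999 range c 1.2600000000000002 1.4000000000000004
0 0.303 [0.0162 1.42   0.048 ] N now 18.26639999999999 range c 1.3300000000000003 1.5100000000000005
3 0.234 [0.0096 1.5    0.0823] N now 15.514399999999986 range c 1.3900000000000003 1.5600000000000005
3 0.27 [0.0096 1.52   0.08  ] N now 14.826399999999985 range c 1.4700000000000004 1.5900000000000005
3 0.303 [0.0099 1.56   0.0824] N now 13.450399999999984 range c 1.5000000000000004 1.6400000000000006
5 0.234 [0.0071 1.56   0.0971] N now 13.450399999999984 range c 1.4900000000000004 1.6500000000000006
5 0.27 [0.007  1.62   0.1018] N now 11.386399999999982 range c 1.5200000000000005 1.6800000000000006
5 0.303 [0.0069 1.64   0.1016] N now 10.698399999999982 range c 1.5700000000000005 1.6900000000000006
```

>>> {"fn": "arm_command", "kwargs": {"travel": [[0,0,0],[0,0,0],[0,0,0.0002]], "angular": [[0,0,0.1],[0,0,0.2],[0,0,0.3]], "hand": [0.02,0.02,0.02]}}

```text
time: 11.62
tcp_pos: [0.5601, -0.2801, 0.186]
ee_rot: [-0.68, 0.733, 0.002, 0.001]
force: [0.4, -1.2, 1.0]
opening: 0.0269
```

```bash
python3 q.py
```

```text
11.62 yaw -1.646 Mz 0.010 F [ 0.4 -1.2  1. ] tcp [ 0.5601 -0.2801  0.186 ] qv7 1.04 q3 1.22 q7 -0.80
```

>>> {"fn": "arm_command", "kwargs": {"travel": [[0,0,0.0003]], "angular": [[0,0,0.08]], "hand": [0.02]}}

```text
time: 11.7
tcp_pos: [0.5601, -0.2802, 0.1861]
ee_rot: [0.711, -0.703, -0.002, -0.001]
force: [-0.3, -0.3, -0.0]
opening: 0.027
```

```bash
python3 q.py
```

```text
11.7 yaw -1.560 Mz 0.037 F [-0.3 -0.3 -0. ] tcp [ 0.5601 -0.2802  0.1861] qv7 0.86 q3 1.20 q7 -0.73
```

>>> {"fn": "arm_command", "kwargs": {"travel": [[0,0,0.0003]], "angular": [[0,0,0.08]], "hand": [0.02]}}

```text
time: 11.78
tcp_pos: [0.56, -0.2804, 0.186]
ee_rot: [0.74, -0.673, -0.002, -0.0]
force: [0.0, -2.0, 0.1]
opening: 0.0271
```

```bash
python3 q.py
```

```text
11.78 yaw -1.475 Mz -0.027 F [ 0.  -2.   0.1] tcp [ 0.56   -0.2804  0.186 ] qv7 0.89 q3 1.18 q7 -0.65
```

>>> {"fn": "arm_command", "kwargs": {"travel": [[0,0,0.0003]], "angular": [[0,0,0.08]], "hand": [0.02]}}

```text
time: 11.87
tcp_pos: [0.56, -0.2806, 0.1862]
ee_rot: [0.768, -0.641, -0.002, -0.0]
force: [-1.1, 0.4, 4.6]
opening: 0.0274
```

```bash
python3 q.py
```

```text
11.87 yaw -1.391 Mz -0.115 F [-1.1  0.4  4.6] tcp [ 0.56   -0.2806  0.1862] qv7 0.88 q3 1.17 q7 -0.58
```

>>> {"fn": "arm_command", "kwargs": {"travel": [[0,0,0.0003]], "angular": [[0,0,0.08]], "hand": [0.02]}}

```text
time: 11.95
tcp_pos: [0.5601, -0.2807, 0.1865]
ee_rot: [0.794, -0.608, -0.002, -0.0]
force: [0.4, 0.5, 3.4]
opening: 0.0268
```

```bash
python3 q.py;python3 - <<'E'
from h import *
im=env.camera('wrist'); cv2.imwrite('pics/w10c.png',cv2.resize(im[150:250,270:390],None,fx=6,fy=6,interpolation=cv2.INTER_CUBIC))
E
```

```text
11.95 yaw -1.306 Mz -0.138 F [0.4 0.5 3.4] tcp [ 0.5601 -0.2807  0.1865] qv7 0.88 q3 1.15 q7 -0.51
```

View pics/w10c.png

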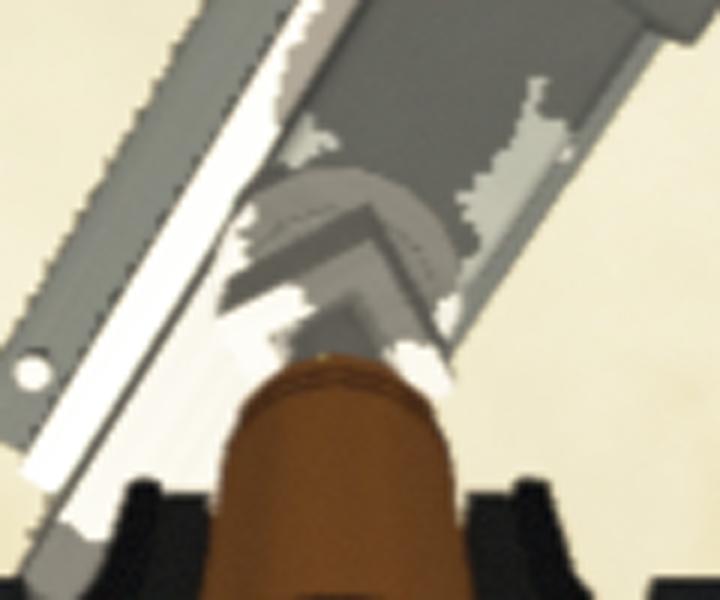

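>>> {"fn": "arm_command", "kwargs": {"travel": [[0,0,0.0003],[0,0,0.0007],[0,0,0.001]], "angular": [[0,0,0.1],[0,0,0.2],[0,0,0.28]], "hand": [0.02,0.02,0.02]}}

```text
time: 12.25
tcp_pos: [0.5602, -0.281, 0.1875]
ee_rot: [0.873, -0.487, -0.002, 0.0]
force: [1.5, -1.6, 1.0]
opening: 0.0267
```

```bash
python3 q.py
```

```text
12.25 yaw -1.017 Mz -0.160 F [ 1.5 -1.6  1. ] tcp [ 0.5602 -0.281   0.1875] qv7 0.81 q3 1.09 q7 -0.25
```

>>> {"fn": "arm_command", "kwargs": {"travel": [[0,0,0.0],[0,0,0.0],[0,0,0.0],[0,0,0]], "angular": [[0,0,-0.1],[0,0,-0.2],[0,0,-0.3],[0,0,-0.4]], "hand": [0.02,0.02,0.02,0.02]}}

```text
time: 12.58
tcp_pos: [0.5602, -0.2807, 0.1875]
ee_rot: [0.757, -0.653, -0.002, -0.0]
force: [-1.3, 2.0, 4.9]
opening: 0.027
```

```bash
python3 q.py
```

```text
12.58 yaw -1.424 Mz 0.063 F [-1.3  2.   4.9] tcp [ 0.5602 -0.2807  0.1875] qv7 -1.04 q3 1.17 q7 -0.61
```

>>> {"fn": "arm_command", "kwargs": {"travel": [[0,0,-0.0001]], "angular": [[0,0,-0.06]], "hand": [0.02]}}

```text
time: 12.67
tcp_pos: [0.5602, -0.2805, 0.1874]
ee_rot: [0.735, -0.678, -0.002, -0.001]
force: [-1.2, 0.3, 4.4]
opening: 0.0272
```

```bash
python3 q.py
```

```text
12.67 yaw -1.491 Mz 0.082 F [-1.2  0.3  4.4] tcp [ 0.5602 -0.2805  0.1874] qv7 -0.65 q3 1.19 q7 -0.67
```

>>> {"fn": "arm_command", "kwargs": {"travel": [[0,0,-0.0001]], "angular": [[0,0,-0.06]], "hand": [0.02]}}

```text
time: 12.75
tcp_pos: [0.5601, -0.2804, 0.1872]
ee_rot: [0.712, -0.702, -0.002, -0.001]
force: [-1.0, -0.1, 2.8]
opening: 0.0274
```

```bash
python3 q.py
```

```text
12.75 yaw -1.556 Mz 0.125 F [-1.  -0.1  2.8] tcp [ 0.5601 -0.2804  0.1872] qv7 -0.70 q3 1.20 q7 -0.72
```

>>> {"fn": "arm_command", "kwargs": {"travel": [[0,0,-0.0002]], "angular": [[0,0,-0.05]], "hand": [0.02]}}

```text
time: 12.83
tcp_pos: [0.5601, -0.2803, 0.187]
ee_rot: [-0.693, 0.721, 0.002, 0.001]
force: [-0.7, 0.5, 5.1]
opening: 0.0273
```

```bash
python3 q.py
```

```text
12.83 yaw -1.611 Mz 0.085 F [-0.7  0.5  5.1] tcp [ 0.5601 -0.2803  0.187 ] qv7 -0.56 q3 1.21 q7 -0.77
```

>>> {"fn": "arm_command", "kwargs": {"travel": [[0,0,-0.0002]], "angular": [[0,0,-0.05]], "hand": [0.02]}}

```text
time: 12.92
tcp_pos: [0.5601, -0.2802, 0.1868]
ee_rot: [-0.673, 0.74, 0.002, 0.001]
force: [-1.3, 1.2, 4.9]
opening: 0.0269
```

```bash
python3 q.py
```

```text
12.92 yaw -1.665 Mz 0.159 F [-1.3  1.2  4.9] tcp [ 0.5601 -0.2802  0.1868] qv7 -0.58 q3 1.22 q7 -0.82
```

>>> {"fn": "arm_command", "kwargs": {"travel": [[0,0,-0.0002]], "angular": [[0,0,-0.05]], "hand": [0.02]}}

```text
time: 13.0
tcp_pos: [0.5601, -0.2801, 0.1866]
ee_rot: [-0.653, 0.758, 0.002, 0.001]
force: [-1.6, 1.0, 4.5]
opening: 0.0273
```

```bash
python3 q.py
```

```text
13.0 yaw -1.720 Mz 0.181 F [-1.6  1.   4.5] tcp [ 0.5601 -0.2801  0.1866] qv7 -0.58 q3 1.23 q7 -0.87
```

>>> {"fn": "arm_command", "kwargs": {"travel": [[0,0,-0.0002]], "angular": [[0,0,-0.04]], "hand": [0.02]}}

```text
time: 13.08
tcp_pos: [0.5601, -0.2801, 0.1865]
ee_rot: [-0.636, 0.772, 0.002, 0.001]
force: [-0.5, 0.9, 5.3]
opening: 0.0273
```

```bash
python3 q.py
```

```text
13.08 yaw -1.764 Mz 0.133 F [-0.5  0.9  5.3] tcp [ 0.5601 -0.2801  0.1865] qv7 -0.46 q3 1.24 q7 -0.91
```

```bash
cat > fit.py <<'E'
import numpy as np,sys
y=np.array([1.213,1.295,1.377,1.458,1.505,1.546,1.597,1.649,1.721,1.793,1.866,1.909,1.951, 1.491,1.556,1.611,1.665,1.72,1.764]+[float(a) for a in sys.argv[1::2]])
m=np.array([.069,.042,.109,.121,.057,.1,.121,.099,.113,.192,.128,.187,.208,.082,.125,.085,.159,.181,.133]+[float(a) for a in sys.argv[2::2]])
for fb in (None,.09):
  for sl in (.234,.27,.303):
    L=[]
    for c in np.arange(1.2,1.9,.01):
        p=sl*np.maximum(0,y-c); b=(m-p).mean() if fb is None else fb; L.append((((m-p-b)**2).sum(),c,b))
    r=min(L); sg=r[0]/(len(y)-2); ok=[x[1] for x in L if x[0]<r[0]+sg]
    print(fb,sl,'sd %.3f c %.2f b %.3f'%(sg**.5,r[1],r[2]),'c range %.2f-%.2f'%(min(ok),max(ok)),'yaw for 10N %.2f'%(r[1]+.291))
E
python3 fit.py
```

```text
None 0.234 sd 0.029 c 1.49 b 0.085 c range 1.28-1.53 yaw for 10N 1.78
None 0.27 sd 0.029 c 1.50 b 0.081 c range 1.45-1.55 yaw for 10N 1.79
None 0.303 sd 0.030 c 1.52 b 0.080 c range 1.48-1.59 yaw for 10N 1.81
0.09 0.234 sd 0.029 c 1.51 b 0.090 c range 1.48-1.53 yaw for 10N 1.80
0.09 0.27 sd 0.030 c 1.53 b 0.090 c range 1.51-1.56 yaw for 10N 1.82
0.09 0.303 sd 0.031 c 1.56 b 0.090 c range 1.53-1.59 yaw for 10N 1.85
```

>>> {"fn": "arm_command", "kwargs": {"travel": [[0,0,-0.0002]], "angular": [[0,0,-0.05]], "hand": [0.02]}}

```text
time: 13.17
tcp_pos: [0.5601, -0.2801, 0.1863]
ee_rot: [-0.615, 0.789, 0.002, 0.001]
force: [-1.3, 0.3, 4.1]
opening: 0.027
```

```bash
python3 q.py; python3 fit.py 1.815 0.15 | tail -1
python3 - <<'E'
from h import *
m=[]
for k in range(5):
    env.camera('scene'); m.append(env.read_state()['moment'][2])
print(np.round(m,3))
im=env.camera('wrist'); cv2.imwrite('pics/w11.png',im)
exec(open('q.py').read())
E
```

```text
13.17 yaw -1.818 Mz 0.149 F [-1.3  0.3  4.1] tcp [ 0.5601 -0.2801  0.1863] qv7 -0.60 q3 1.25 q7 -0.96
0.09 0.303 sd 0.030 c 1.57 b 0.090 c range 1.54-1.59 yaw for 10N 1.86
[0.14  0.129 0.144 0.106 0.088]
13.47 yaw -1.814 Mz 0.086 F [-0.6  1.4  3.4] tcp [ 0.5601 -0.28    0.1863] qv7 0.00 q3 1.25 q7 -0.96
```

View pics/w11.png

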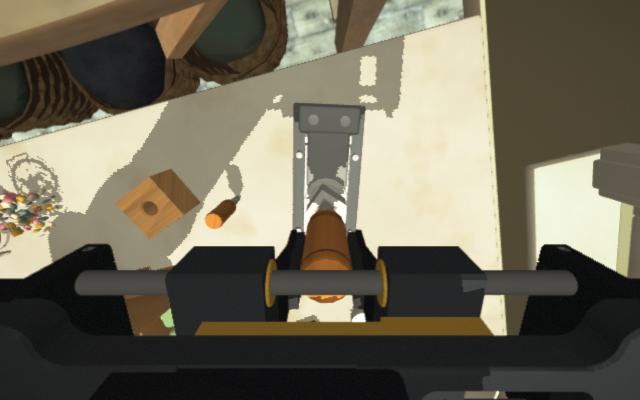

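>>> {"fn": "arm_command", "kwargs": {"travel": [[0,0,0.0],[0,0,0],[0,0,0],[0,0,0],[0,0,0]], "angular": [[0,0,0.0],[0,0,0],[0,0,0],[0,0,0],[0,0,0]], "hand": [0.04,0.055,0.06,0.06,0.06]}}

```text
time: 13.88
tcp_pos: [0.56, -0.28, 0.1861]
ee_rot: [-0.616, 0.788, 0.002, 0.001]
force: [0.2, -0.1, 0.4]
opening: 0.0525
```

```bash
python3 - <<'E'
from h import *
st()
im=env.camera('wrist'); cv2.imwrite('pics/w12.png',im)
E
```

```text
t 13.883 tcp [ 0.56   -0.28    0.1861] F [ 0.25 -0.05  0.43] M [-0.04   0.16  -0.049] op 0.0525
toolx [-0.241  -0.9705 -0.0043] z [-0.0017  0.0049 -1.    ] yaw -1.8142
eff [-2.70000e-03 -5.22871e+01  2.37969e+01 -3.17446e+01 -6.65000e-02
 -1.65000e-02 -6.00000e-04]
q [-0.44   0.661  1.246  1.55  -0.635  1.395 -0.956]
```

View pics/w12.png

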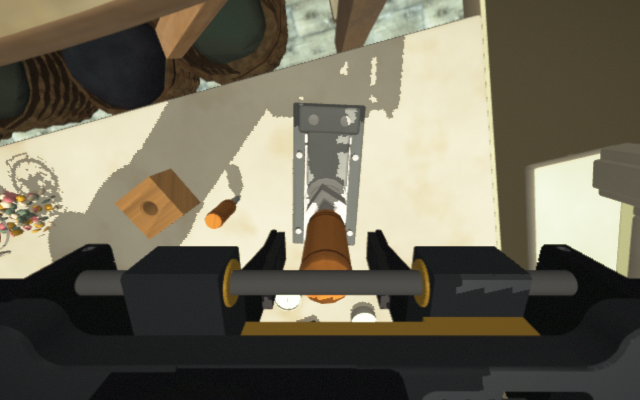

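>>> {"fn": "arm_command", "kwargs": {"travel": [[0,0,0.015],[0,0,0.04],[0,0,0.065],[0,0,0.09],[0,0,0.1]], "angular": [[0,0,0.0],[0,0,0],[0,0,0],[0,0,0],[0,0,0]], "hand": [0.06,0.06,0.06,0.06,0.06]}}

```text
time: 14.35
tcp_pos: [0.5604, -0.2811, 0.2906]
ee_rot: [-0.616, 0.788, 0.0, 0.002]
force: [0.3, -1.1, 0.5]
opening: 0.0601
```

>>> {"fn": "arm_command", "kwargs": {"travel": [[-0.02,0.005,0],[-0.04,0.01,0],[-0.06,0.015,0],[-0.08,0.02,0],[-0.1,0.03,0]], "angular": [[0,0,0.12],[0,0,0.24],[0,0,0.36],[0,0,0.48],[0,0,0.6]], "hand": [0.06,0.06,0.06,0.06,0.06]}}

```text
time: 14.77
tcp_pos: [0.4593, -0.2521, 0.2905]
ee_rot: [0.822, -0.569, -0.001, -0.001]
force: [0.0, 0.7, 2.6]
opening: 0.06
```

>>> {"fn": "arm_command", "kwargs": {"travel": [[0,0,0],[0,0,0],[0,0,0],[0,0,0],[0,0,0]], "angular": [[0,0,0.125],[0,0,0.25],[0,0,0.375],[0,0,0.5],[0,0,0.625]], "hand": [0.06,0.06,0.06,0.06,0.06]}}

```text
time: 15.18
tcp_pos: [0.4591, -0.2522, 0.2909]
ee_rot: [0.958, -0.288, -0.001, -0.001]
force: [-0.0, -0.9, -0.5]
opening: 0.0599
```

```bash
python3 - <<'E'
from h import *
st()
E
```

```text
t 15.183 tcp [ 0.4591 -0.2522  0.2909] F [-0.03 -0.9  -0.49] M [-0.053  0.113  0.025] op 0.0599
toolx [ 0.8341 -0.5515 -0.0018] z [-0.0011  0.0017 -1.    ] yaw -0.5842
eff [ -1.5504 -19.6263   5.0616 -39.4525  -0.1719   0.0535  -3.0388]
q [-0.672  0.11   1.192  1.661 -0.104  1.442 -0.053]
```

>>> {"fn": "arm_command", "kwargs": {"travel": [[0,0,0],[0,0,0],[0,0,0],[0,0,0],[0,0,0]], "angular": [[0,0,0.125],[0,0,0.25],[0,0,0.375],[0,0,0.5],[0,0,0.625]], "hand": [0.06,0.06,0.06,0.06,0.06]}}

```text
time: 15.6
tcp_pos: [0.4589, -0.2526, 0.2914]
ee_rot: [1.0, 0.02, -0.001, -0.001]
force: [-0.8, -0.1, 0.2]
opening: 0.0601
```

>>> {"fn": "arm_command", "kwargs": {"travel": [[0,0,0],[0,0,0],[0,0,0],[0,0,0],[0,0,0]], "angular": [[0,0,0.125],[0,0,0.25],[0,0,0.375],[0,0,0.5],[0,0,0.625]], "hand": [0.06,0.06,0.06,0.06,0.06]}}

```text
time: 16.02
tcp_pos: [0.4586, -0.253, 0.2917]
ee_rot: [0.945, 0.327, -0.001, -0.0]
force: [0.2, -0.2, 0.8]
opening: 0.0598
```

>>> {"fn": "arm_command", "kwargs": {"travel": [[0,0,0],[0,0,0],[0,0,0],[0,0,0],[0,0,0]], "angular": [[0,0,0.12],[0,0,0.24],[0,0,0.36],[0,0,0.48],[0,0,0.57]], "hand": [0.06,0.06,0.06,0.06,0.06]}}

```text
time: 16.43
tcp_pos: [0.4583, -0.2534, 0.2921]
ee_rot: [0.814, 0.581, -0.001, -0.0]
force: [0.3, -0.2, -0.0]
opening: 0.06
```

```bash
python3 - <<'E'
from h import *
import pickle
im=env.camera('wrist')
st(); i=env.camera_info('wrist'); im=env.camera('wrist'); pickle.dump((i,im),open('w13.pkl','wb')); cv2.imwrite('pics/w13.png',im)
T=env.camera('top');S=env.camera('scene'); pickle.dump((T,S),open('ts13.pkl','wb'));cv2.imwrite('pics/t13.png',cv2.resize(T[105:225,360:450],None,fx=6,fy=5,interpolation=cv2.INTER_CUBIC))
cv2.imwrite('pics/s13.png',cv2.resize(S[150:280,340:470],None,fx=4.6,fy=4.6,interpolation=cv2.INTER_CUBIC))
E
```

```text
t 16.483 tcp [ 0.4583 -0.2534  0.2921] F [ 0.81 -0.23 -0.01] M [-0.029  0.006 -0.018] op 0.0601
toolx [ 0.3192  0.9477 -0.001 ] z [-1.e-03 -7.e-04 -1.e+00] yaw 1.2459
eff [ 3.48000e-02 -2.41925e+01  2.83640e+00 -3.94318e+01  2.41000e-02
  7.46000e-02 -1.42840e+00]
q [-0.519  0.081  1.007  1.656 -0.068  1.443  1.741]
```

View pics/w13.png

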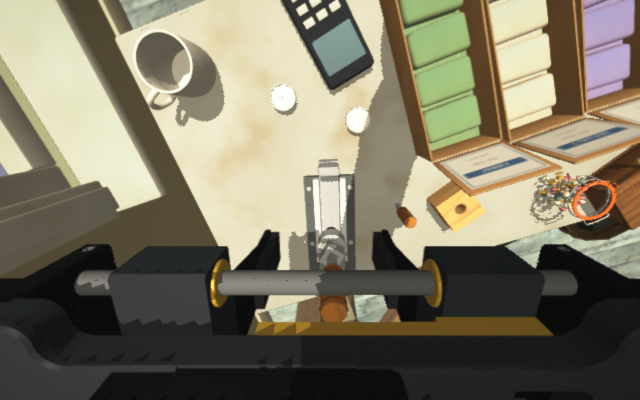

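View pics/s13.png

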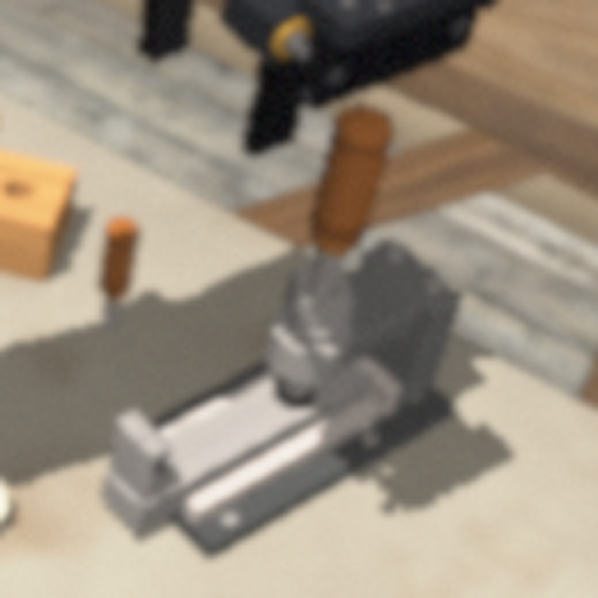

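```bash
python3 - <<'E'
from h import *
import pickle
i,im=pickle.load(open('w13.pkl','rb'))
cv2.imwrite('pics/w13c.png',cv2.resize(im[150:250,285:375],None,fx=7,fy=6,interpolation=cv2.INTER_CUBIC))
print([(np.round(d['xy'],1),d['p']) for d in env.spot_in('block_tab','wrist')])
E
```

```text
[(array([328.8, 189.8]), 0.66), (array([333.6, 305.5]), 0.54)]
```

View pics/w13c.png

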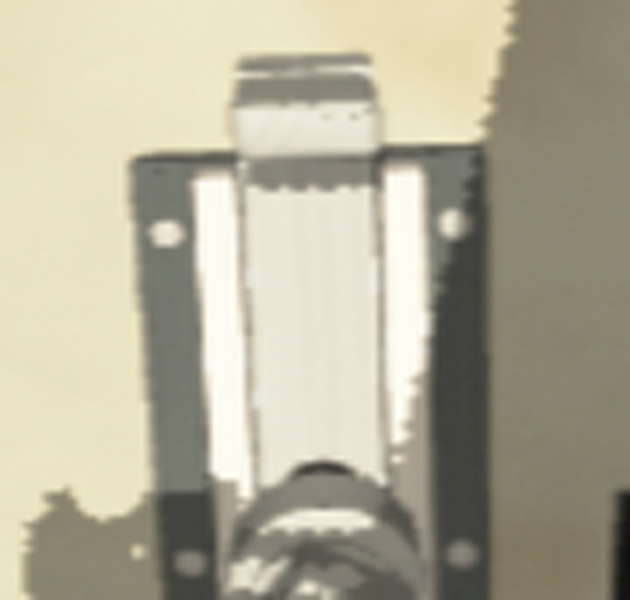

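```bash
python3 - <<'E'
from h import *
import pickle
i,im=pickle.load(open('w13.pkl','rb'))
f=lambda x,y,z:atz(i,((x+.5)/7-.5+285,(y+.5)/6-.5+150),z)
def ang(a,b): d=b-a; return round(np.degrees(np.arctan2(d[1],d[0])),2)
print('bolts',ang(f(167,233,.013),f(190,563,.013)),ang(f(453,222,.013),f(462,555,.013)),'across',ang(f(453,222,.013),f(167,233,.013))+90)
print('base L',ang(f(137,170,.012),f(155,490,.012)))
print('bar L,R',ang(f(241,190,.036),f(256,480,.036)),ang(f(382,190,.036),f(386,470,.036)))
print('rails L outer',ang(f(193,180,.025),f(215,480,.025)))
for c in [(232,105),(378,100),(380,155),(240,160),(306,130)]: print(c,np.round(f(*c,.077),4))
c=(f(241,190,.036)+f(382,190,.036))/2; c2=(f(256,470,.036)+f(386,470,.036))/2; print('bar centreline',c,c2,ang(c,c2), np.linalg.norm(f(241,190,.036)-f(382,190,.036)))
u=(c2-c)/np.linalg.norm(c2-c); n=np.array([-u[1],u[0]])
for p in ([.4561,-.248],[.5618,-.2803],[.4583,-.2534]): print(p,'lateral off centreline', np.round((np.array(p)-c[:2])@n,4))
b=[f(167,233,.013),f(190,563,.013),f(453,222,.013),f(462,555,.013)]; print('bolt mids',(b[0]+b[2])/2,(b[1]+b[3])/2,ang((b[0]+b[2])/2,(b[1]+b[3])/2))
T,S=pickle.load(open('ts13.pkl','rb'))
E
```

```text
bolts -16.37 -15.86 across -15.909999999999997
base L -17.24
bar L,R -16.54 -17.09
rails L outer -15.93
(232, 105) [ 0.4459 -0.2618  0.077 ]
(378, 100) [ 0.454 -0.234  0.077]
(380, 155) [ 0.4665 -0.2376  0.077 ]
(240, 160) [ 0.4587 -0.2645  0.077 ]
(306, 130) [ 0.4561 -0.2497  0.077 ]
bar centreline [ 0.47974347 -0.2559914   0.036     ] [ 0.55538984 -0.27878803  0.036     ] -16.77 0.0314489943445042
[0.4561, -0.248] lateral off centreline 0.0008
[0.5618, -0.2803] lateral off centreline 0.0004
[0.4583, -0.2534] lateral off centreline -0.0037
bolt mids [ 0.49515341 -0.2612922   0.013     ] [ 0.59233382 -0.28936333  0.013     ] -16.11
```

>>> {"fn": "arm_command", "kwargs": {"travel": [[-0.0023,0.0044,-0.035],[-0.0023,0.0044,-0.075],[-0.0023,0.0044,-0.115],[-0.0023,0.0044,-0.155],[-0.0023,0.0044,-0.19]], "angular": [[0,0,0.035],[-0.0007,-0.001,0.035],[0,-0.001,0.035],[0,-0.001,0.035],[0,-0.001,0.035]], "hand": [0.06,0.06,0.06,0.06,0.06]}}

```text
time: 17.1
tcp_pos: [0.4556, -0.2485, 0.0998]
ee_rot: [0.807, 0.591, -0.0, 0.0]
force: [0.2, 1.0, 0.5]
opening: 0.0603
```

```bash
python3 - <<'E'
from h import *
import pickle
im=env.camera('wrist')
st(); i=env.camera_info('wrist'); im=env.camera('wrist'); pickle.dump((i,im),open('w14.pkl','wb')); cv2.imwrite('pics/w14.png',im)
print(proj(i,[.456,-.249,.077]))
E
```

```text
t 17.15 tcp [ 0.4526 -0.2467  0.0941] F [-3.43  4.08 -4.42] M [ 0.294  0.311 -0.016] op 0.0603
toolx [ 0.3011  0.9536 -0.0013] z [-0.0082  0.0012 -1.    ] yaw 1.2649
eff [  3.4417 -50.1674  16.2115 -48.5478   1.1551   0.2737  -0.7408]
q [-0.408  0.306  0.946  1.932 -0.281  1.053  1.924]
[[324.71320571 237.74917023]]
```

View pics/w14.png

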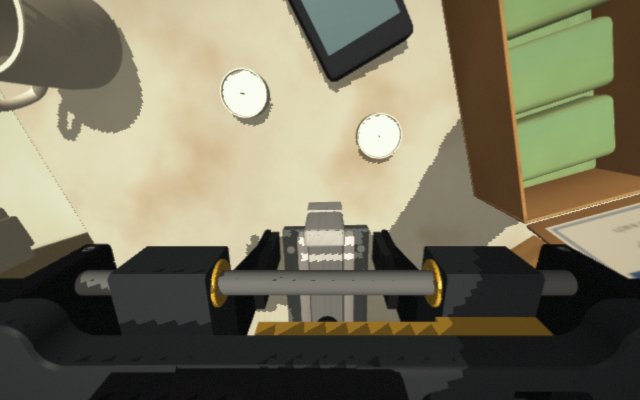

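```bash
python3 - <<'E'
from h import *
S=env.camera('scene'); cv2.imwrite('pics/s14.png',cv2.resize(S[30:280,220:520],None,fx=2.6,fy=2.2,interpolation=cv2.INTER_CUBIC))
st()
E
```

```text
t 17.25 tcp [ 0.4547 -0.2486  0.1009] F [ 0.51 -0.5   0.39] M [ 0.003 -0.019  0.028] op 0.0599
toolx [ 0.3018  0.9534 -0.0021] z [-4.7e-03 -8.0e-04 -1.0e+00] yaw 1.2642
eff [  0.1068 -31.7775   8.061  -30.2584  -0.5568  -0.5168   0.4475]
q [-0.411  0.298  0.95   1.923 -0.273  1.063  1.919]
```

View pics/s14.png

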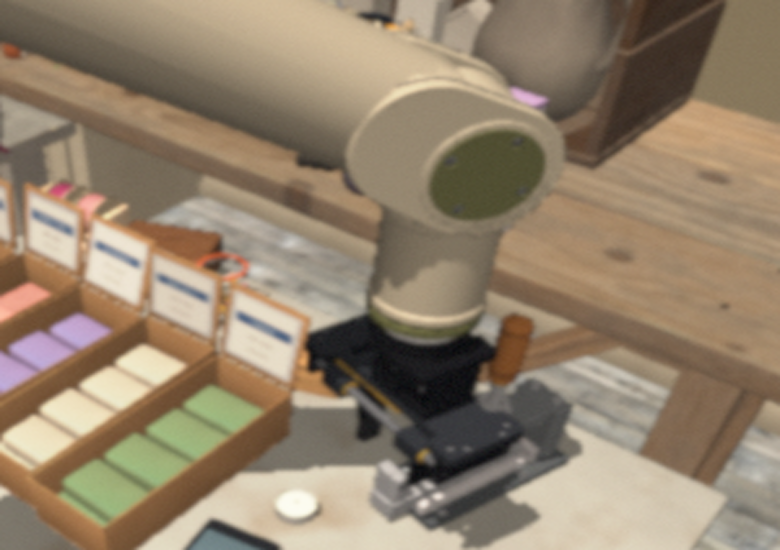

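>>> {"fn": "arm_command", "kwargs": {"travel": [[0.0013,-0.0004,-0.012],[0.0013,-0.0004,-0.027],[0.0013,-0.0004,-0.04],[0.0013,-0.0004,-0.05],[0.0013,-0.0004,-0.056]], "angular": [[0.001,-0.005,0.017],[0.001,-0.005,0.017],[0.001,-0.005,0.017],[0.001,-0.005,0.017],[0.001,-0.005,0.017]], "hand": [0.06,0.06,0.06,0.06,0.06], "force": 5}}

```text
time: 17.67
tcp_pos: [0.4565, -0.249, 0.0451]
ee_rot: [0.802, 0.598, 0.0, 0.0]
force: [0.2, -0.7, -0.6]
opening: 0.0601
```

>>> {"fn": "arm_command", "kwargs": {"travel": [[0,0,0.0],[0,0,0]], "angular": [[0,0,0],[0,0,0]], "hand": [0.06,0.06]}}

```text
time: 17.83
tcp_pos: [0.4569, -0.2493, 0.0457]
ee_rot: [0.802, 0.597, 0.001, 0.001]
force: [-0.3, -0.3, 0.1]
opening: 0.0601
```

```bash
python3 - <<'E'
from h import *
import pickle
st(); i=env.camera_info('wrist'); im=env.camera('wrist'); pickle.dump((i,im),open('w15.pkl','wb')); cv2.imwrite('pics/w15.png',cv2.resize(im[190:330,220:430],None,fx=3.8,fy=3.8,interpolation=cv2.INTER_CUBIC))
E
```

```text
t 17.833 tcp [ 0.4569 -0.2493  0.0457] F [-0.26 -0.27  0.13] M [ 0.053 -0.013  0.002] op 0.0601
toolx [2.860e-01 9.582e-01 3.000e-04] z [ 1.5e-03 -2.0e-04 -1.0e+00] yaw 1.2807
eff [ 4.72000e-02 -4.00345e+01  1.12141e+01 -2.98903e+01 -2.42000e-02
  1.05000e-02  4.54000e-02]
q [-0.342  0.39   0.887  1.964 -0.37   0.955  2.008]
```

View pics/w15.png

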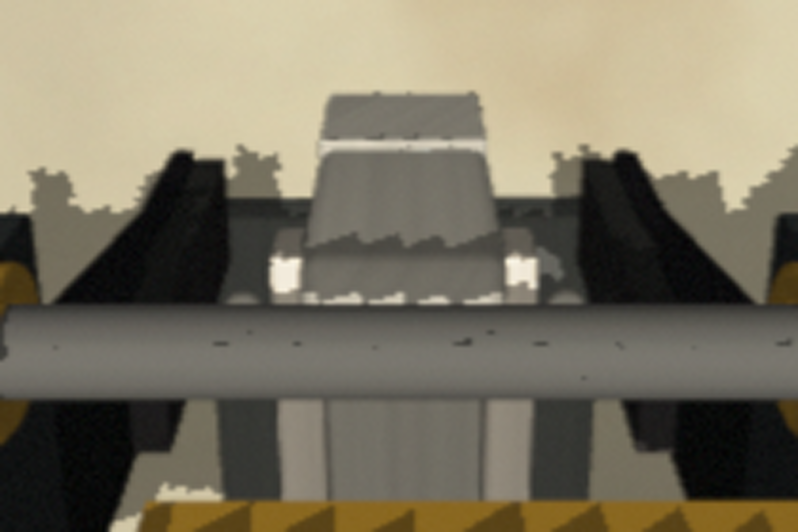

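>>> {"fn": "arm_command", "kwargs": {"travel": [[0,0,0.0],[0,0,0],[0,0,0],[0,0,0],[0,0,0]], "angular": [[0,0,0],[0,0,0],[0,0,0],[0,0,0],[0,0,0]], "hand": [0.035,0.025,0.02,0.02,0.02], "force": 5}}

```text
time: 18.3
tcp_pos: [0.4571, -0.2493, 0.046]
ee_rot: [0.802, 0.598, 0.001, 0.001]
force: [0.2, 0.7, 0.6]
opening: 0.0346
```

```bash
python3 - <<'E'
from h import *
st()
E
```

```text
t 18.3 tcp [ 0.4571 -0.2493  0.046 ] F [0.22 0.7  0.56] M [-0.023 -0.014  0.02 ] op 0.0346
toolx [2.859e-01 9.583e-01 4.000e-04] z [ 2.1e-03 -2.0e-04 -1.0e+00] yaw 1.2808
eff [-6.70000e-03 -4.08273e+01  1.15735e+01 -3.05046e+01  6.53000e-02
  4.76000e-02 -2.70000e-03]
q [-0.342  0.39   0.888  1.964 -0.37   0.955  2.008]
```

Fingers still closing; continue.

>>> {"fn": "arm_command", "kwargs": {"travel": [[0,0,0.0],[0,0,0],[0,0,0],[0,0,0]], "angular": [[0,0,0],[0,0,0],[0,0,0],[0,0,0]], "hand": [0.02,0.02,0.02,0.02], "force": 8}}

```text
time: 18.63
tcp_pos: [0.457, -0.2493, 0.046]
ee_rot: [0.802, 0.598, 0.001, 0.001]
force: [0.2, -0.1, 0.9]
opening: 0.0296
```

```bash
python3 - <<'E'
from h import *
st()
E
```

```text
t 18.633 tcp [ 0.457  -0.2493  0.046 ] F [ 0.18 -0.07  0.86] M [0.063 0.009 0.087] op 0.0296
toolx [2.859e-01 9.583e-01 4.000e-04] z [ 2.e-03 -2.e-04 -1.e+00] yaw 1.2808
eff [ 5.52000e-02 -4.06298e+01  1.15649e+01 -3.04349e+01  6.36000e-02
 -4.41000e-02 -1.66000e-02]
q [-0.342  0.39   0.888  1.964 -0.37   0.955  2.008]
```

>>> {"fn": "arm_command", "kwargs": {"travel": [[0,0,0],[0,0,0],[-0.0019,0.0006,0],[-0.0038,0.0011,0],[-0.0057,0.0017,0]], "angular": [[0,0,0],[0,0,0],[0,0,0],[0,0,0],[0,0,0]], "hand": [0.02,0.02,0.02,0.02,0.02], "force": 30}}

```text
time: 19.05
tcp_pos: [0.4526, -0.2478, 0.0462]
ee_rot: [0.802, 0.598, 0.001, 0.002]
force: [7.1, -2.5, -7.2]
opening: 0.0299
```

```bash
cat > d.py <<'E'
from h import *
s=env.read_state();u=np.array([.958,-.2865,0]);n=np.array([.2865,.958,0]);p=np.array(s['tcp_pos'])-[.457,-.2493,.046]
F=np.array(s['force']);print(round(s['time'],2),'along %.4f lat %.4f z %.4f'%(p@u,p@n,p[2]),'F along %.2f lat %.2f z %.2f'%(F@u,F@n,F[2]),'M',np.round(s['moment'],3),'op',round(s['opening'],4))
E
python3 d.py
```

```text
19.05 along -0.0046 lat 0.0002 z 0.0002 F along 7.53 lat -0.36 z -7.19 M [-0.515 -1.506 -0.058] op 0.0299
```

>>> {"fn": "arm_command", "kwargs": {"travel": [[-0.0024,0.0007,0],[-0.0048,0.0014,0],[-0.0072,0.0022,0]], "angular": [[0,0,0],[0,0,0],[0,0,0]], "hand": [0.02,0.02,0.02]}}

```text
time: 19.3
tcp_pos: [0.4464, -0.2458, 0.0462]
ee_rot: [0.802, 0.598, 0.002, 0.003]
force: [6.8, -2.6, -7.3]
opening: 0.0299
```

```bash
python3 d.py
```

```text
19.3 along -0.0111 lat 0.0004 z 0.0002 F along 7.24 lat -0.60 z -7.25 M [-0.381 -1.409  0.006] op 0.0299
```

>>> {"fn": "arm_command", "kwargs": {"travel": [[-0.0024,0.0007,-0.0002],[-0.0048,0.0014,-0.0002],[-0.0072,0.0022,-0.0002],[-0.0096,0.0029,-0.0002],[-0.011,0.0033,-0.0002]], "angular": [[0,0,0],[0,0,0],[0,0,0],[0,0,0],[0,0,0]], "hand": [0.02,0.02,0.02,0.02,0.02]}}

```text
time: 19.72
tcp_pos: [0.4365, -0.2425, 0.0462]
ee_rot: [0.801, 0.598, 0.003, 0.004]
force: [7.1, -1.9, -5.9]
opening: 0.0297
```

```bash
python3 d.py
```

```text
19.72 along -0.0216 lat 0.0006 z 0.0002 F along 7.33 lat 0.25 z -5.92 M [-0.294 -1.413 -0.012] op 0.0297
```

>>> {"fn": "arm_command", "kwargs": {"travel": [[-0.0018,0.0005,0],[-0.0034,0.001,0],[-0.0034,0.001,0]], "angular": [[0,0,0],[0,0,0],[0,0,0]], "hand": [0.02,0.02,0.02]}}

```text
time: 19.97
tcp_pos: [0.4342, -0.2417, 0.0465]
ee_rot: [0.801, 0.598, 0.003, 0.006]
force: [5.0, -1.8, -5.6]
opening: 0.0298
```

```bash
python3 d.py; python3 - <<'E'
from h import *
S=env.camera('scene'); cv2.imwrite('pics/s16.png',cv2.resize(S[120:280,330:470],None,fx=4,fy=4,interpolation=cv2.INTER_CUBIC))
im=env.camera('wrist'); cv2.imwrite('pics/w16.png',im)
E
```

```text
19.97 along -0.0240 lat 0.0007 z 0.0005 F along 5.28 lat -0.25 z -5.65 M [-0.261 -1.059 -0.   ] op 0.0298
```

View pics/s16.png

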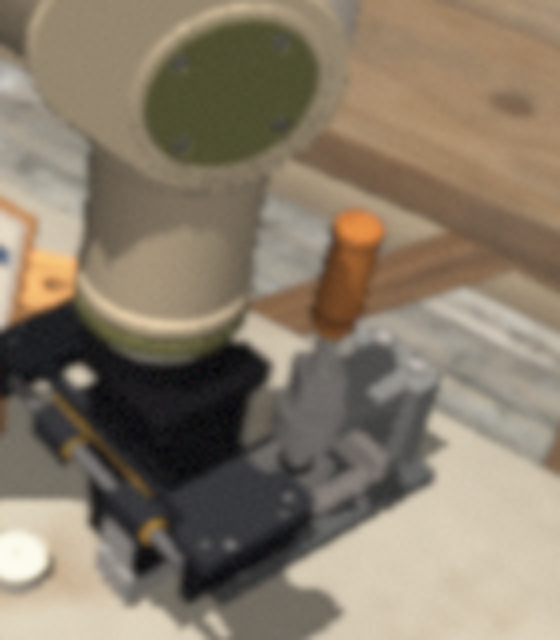

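```bash
python3 - <<'E'
from h import *
st()
E
python3 d.py
```

```text
t 20.067 tcp [ 0.4341 -0.2417  0.0465] F [ 5.99 -1.65 -5.8 ] M [-0.262 -1.083 -0.007] op 0.0295
toolx [ 0.2844  0.9587 -0.0015] z [ 0.0114 -0.005  -0.9999] yaw 1.2824
eff [ 5.55600e-01 -3.64592e+01  1.05012e+01 -2.90007e+01  6.59500e-01
  1.68250e+00  5.90000e-03]
q [-0.389  0.322  0.919  2.033 -0.323  0.922  1.984]
20.07 along -0.0241 lat 0.0007 z 0.0005 F along 6.21 lat 0.14 z -5.80 M [-0.262 -1.083 -0.007] op 0.0295
```

>>> {"fn": "arm_command", "kwargs": {"travel": [[0.0022,-0.0008,-0.0002],[0.0045,-0.0016,-0.0003],[0.0068,-0.0024,-0.0004],[0.0091,-0.0032,-0.0004],[0.0114,-0.0039,-0.0004]], "angular": [[0.001,0.003,0],[0.002,0.005,0],[0.003,0.008,0],[0.003,0.008,0],[0.003,0.008,0]], "hand": [0.02,0.02,0.02,0.02,0.02]}}

```text
time: 20.48
tcp_pos: [0.4432, -0.2452, 0.0459]
ee_rot: [0.802, 0.598, -0.0, -0.001]
force: [-13.0, 5.3, 17.4]
opening: 0.03
```

```bash
python3 d.py
```

```text
20.48 along -0.0144 lat -0.0001 z -0.0001 F along -14.00 lat 1.35 z 17.38 M [1.01  2.789 0.051] op 0.03
```

>>> {"fn": "arm_command", "kwargs": {"travel": [[0.002,-0.0006,0],[0.0042,-0.0012,0],[0.0064,-0.0019,0],[0.0082,-0.0024,0],[0.01,-0.003,0]], "angular": [[0,0,0],[0,0,0],[0,0,0],[0,0,0],[0,0,0]], "hand": [0.02,0.02,0.02,0.02,0.02]}}

```text
time: 20.9
tcp_pos: [0.4508, -0.248, 0.0458]
ee_rot: [0.802, 0.597, -0.001, -0.003]
force: [-13.8, 3.9, 16.3]
opening: 0.029
```

```bash
python3 d.py; python3 - <<'E'
from h import *
st()
E
```

```text
20.9 along -0.0063 lat -0.0006 z -0.0002 F along -14.30 lat -0.19 z 16.29 M [0.945 2.838 0.044] op 0.029
t 20.9 tcp [ 0.4508 -0.248   0.0458] F [-13.76   3.92  16.29] M [0.945 2.838 0.044] op 0.029
toolx [0.2861 0.9582 0.0015] z [-0.0061  0.0033 -1.    ] yaw 1.2806
eff [ -1.5004 -36.9277   8.8879 -32.8604  -1.4098  -4.3341  -0.1077]
q [-0.346  0.384  0.892  1.972 -0.363  0.961  2.006]
```

>>> {"fn": "arm_command", "kwargs": {"travel": [[0.0012,-0.0004,0.0005],[0.0028,-0.0008,0.0006],[0.004,-0.0012,0.0006]], "angular": [[-0.002,-0.004,0],[-0.002,-0.004,0],[-0.002,-0.004,0]], "hand": [0.02,0.02,0.02]}}

```text
time: 21.15
tcp_pos: [0.4524, -0.2487, 0.0459]
ee_rot: [0.802, 0.597, -0.002, -0.004]
force: [-11.0, 3.5, 8.8]
opening: 0.03
```

```bash
python3 d.py
```

```text
21.15 along -0.0046 lat -0.0007 z -0.0001 F along -11.59 lat 0.23 z 8.84 M [0.815 2.352 0.125] op 0.03
```

>>> {"fn": "arm_command", "kwargs": {"travel": [[0.0015,-0.0004,0.0002],[0.003,-0.0009,0.0002]], "angular": [[0,0,0],[0,0,0]], "hand": [0.02,0.02]}}

```text
time: 21.32
tcp_pos: [0.4533, -0.2491, 0.0459]
ee_rot: [0.802, 0.597, -0.003, -0.006]
force: [-12.8, 5.9, 13.5]
opening: 0.0295
```

```bash
python3 d.py
```

```text
21.32 along -0.0036 lat -0.0008 z -0.0001 F along -13.91 lat 1.99 z 13.52 M [0.911 2.563 0.092] op 0.0295
```

>>> {"fn": "arm_command", "kwargs": {"travel": [[0.002,-0.0005,0.0004],[0.0035,-0.0009,0.0005],[0.0045,-0.0012,0.0005]], "angular": [[-0.003,-0.006,0],[-0.005,-0.01,0],[-0.005,-0.01,0]], "hand": [0.02,0.02,0.02]}}

```text
time: 21.57
tcp_pos: [0.4553, -0.2497, 0.0459]
ee_rot: [0.802, 0.597, -0.001, -0.003]
force: [-11.3, 4.6, 9.3]
opening: 0.0298
```

```bash
python3 d.py; python3 - <<'E'
from h import *
st()
E
```

```text
21.57 along -0.0015 lat -0.0009 z -0.0001 F along -12.19 lat 1.17 z 9.32 M [0.886 2.553 0.069] op 0.0298
t 21.567 tcp [ 0.4553 -0.2497  0.0459] F [-11.34   4.62   9.32] M [0.886 2.553 0.069] op 0.0298
toolx [0.2877 0.9577 0.0019] z [-0.0057  0.0037 -1.    ] yaw 1.2789
eff [ -1.2154 -39.833   10.2002 -34.3243  -1.2689  -3.9195  -0.1145]
q [-0.338  0.395  0.887  1.96  -0.372  0.965  2.009]
```

>>> {"fn": "arm_command", "kwargs": {"travel": [[0.002,-0.0003,0.0004],[0.0035,-0.0007,0.0005],[0.0045,-0.001,0.0005]], "angular": [[-0.002,-0.004,0],[-0.003,-0.006,0],[-0.003,-0.006,0]], "hand": [0.02,0.02,0.02]}}

```text
time: 21.82
tcp_pos: [0.4573, -0.2502, 0.0459]
ee_rot: [0.803, 0.597, -0.001, -0.003]
force: [-12.0, 4.2, 9.1]
opening: 0.0297
```

```bash
python3 d.py
```

```text
21.82 along 0.0006 lat -0.0008 z -0.0001 F along -12.74 lat 0.54 z 9.09 M [ 8.060e-01  2.654e+00 -1.000e-03] op 0.0297
```

>>> {"fn": "arm_command", "kwargs": {"travel": [[0.002,-0.0005,0.0003],[0.0035,-0.0009,0.0003],[0.004,-0.001,0.0003]], "angular": [[-0.001,-0.002,0],[-0.002,-0.004,0],[-0.002,-0.004,0]], "hand": [0.02,0.02,0.02]}}

```text
time: 22.07
tcp_pos: [0.4587, -0.2508, 0.0459]
ee_rot: [0.803, 0.596, -0.001, -0.003]
force: [-15.3, 5.3, 16.1]
opening: 0.0297
```

```bash
python3 d.py
```

```text
22.07 along 0.0021 lat -0.0009 z -0.0001 F along -16.20 lat 0.70 z 16.14 M [1.205 3.318 0.083] op 0.0297
```

>>> {"fn": "arm_command", "kwargs": {"travel": [[0.002,-0.0004,0.0004],[0.0035,-0.0008,0.0004],[0.0045,-0.0011,0.0004]], "angular": [[-0.001,-0.002,0],[-0.002,-0.004,0],[-0.002,-0.004,0]], "hand": [0.02,0.02,0.02]}}

```text
time: 22.32
tcp_pos: [0.4589, -0.2508, 0.0457]
ee_rot: [0.803, 0.596, -0.002, -0.006]
force: [-23.4, 9.1, 23.7]
opening: 0.03
```

```bash
python3 d.py
```

```text
22.32 along 0.0023 lat -0.0009 z -0.0003 F along -25.00 lat 1.97 z 23.73 M [2.158 5.29  0.197] op 0.03
```

>>> {"fn": "arm_command", "kwargs": {"travel": [[0,0,0],[0,0,0],[0,0,0.0],[0,0,0],[0,0,0]], "angular": [[0,0,0],[0,0,0],[0,0,0],[0,0,0],[0,0,0]], "hand": [0.02,0.035,0.05,0.06,0.06]}}

```text
time: 22.73
tcp_pos: [0.4592, -0.2509, 0.0457]
ee_rot: [0.803, 0.596, -0.002, -0.005]
force: [-0.4, -0.9, 0.8]
opening: 0.0475
```

```bash
python3 d.py
```

```text
22.73 along 0.0025 lat -0.0009 z -0.0003 F along -0.15 lat -0.98 z 0.78 M [ 0.021 -0.021  0.006] op 0.0475
```

>>> {"fn": "arm_command", "kwargs": {"travel": [[0,0,0.01],[0,0,0.035],[0,0,0.07],[0,0,0.105],[0,0,0.14]], "angular": [[0,0,0],[0,0,0],[0,0,0],[0,0,0],[0,0,0]], "hand": [0.06,0.06,0.06,0.06,0.06]}}

```text
time: 23.15
tcp_pos: [0.4586, -0.2513, 0.1878]
ee_rot: [0.803, 0.595, -0.002, -0.005]
force: [1.6, -0.4, 0.1]
opening: 0.0597
```

>>> {"fn": "arm_command", "kwargs": {"travel": [[0,0,0.03],[0,0,0.06],[0,0,0.09],[0,0,0.11]], "angular": [[0,0,0],[0,0,0],[0,0,0],[0,0,0]], "hand": [0.06,0.06,0.06,0.06]}}

```text
time: 23.48
tcp_pos: [0.4587, -0.252, 0.3013]
ee_rot: [0.804, 0.595, -0.001, -0.004]
force: [0.4, -0.3, -0.7]
opening: 0.0599
```

```bash
python3 - <<'E'
from h import *
import pickle
env.camera('top'); env.camera('top')
st(); i=env.camera_info('wrist'); im=env.camera('wrist'); pickle.dump((i,im),open('w17.pkl','wb')); cv2.imwrite('pics/w17.png',im)
cv2.imwrite('pics/w17c.png',cv2.resize(im[150:250,285:375],None,fx=7,fy=6,interpolation=cv2.INTER_CUBIC))
S=env.camera('scene'); cv2.imwrite('pics/s17.png',S); cv2.imwrite('pics/s17c.png',cv2.resize(S[150:280,340:470],None,fx=4.6,fy=4.6,interpolation=cv2.INTER_CUBIC))
E
```

```text
t 23.583 tcp [ 0.4596 -0.2524  0.3016] F [-0.08  0.47 -0.65] M [-0.002 -0.016 -0.024] op 0.0596
toolx [0.2915 0.9566 0.0035] z [-0.0044  0.005  -1.    ] yaw 1.275
eff [ -0.4495 -25.1259   2.9568 -40.9656   0.2079   0.9461  -0.1829]
q [-0.528  0.089  1.024  1.634 -0.079  1.468  1.778]
```

View pics/w17.png

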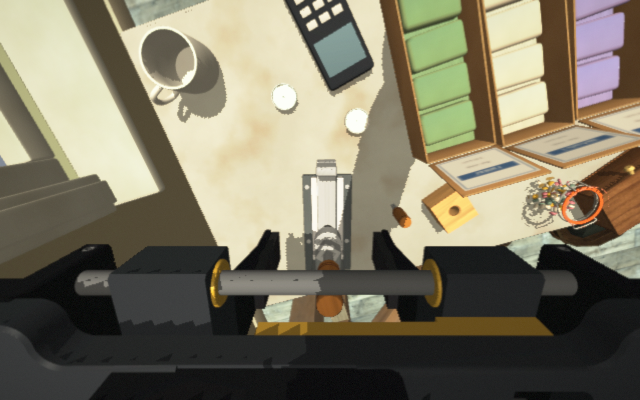

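View pics/w17c.png

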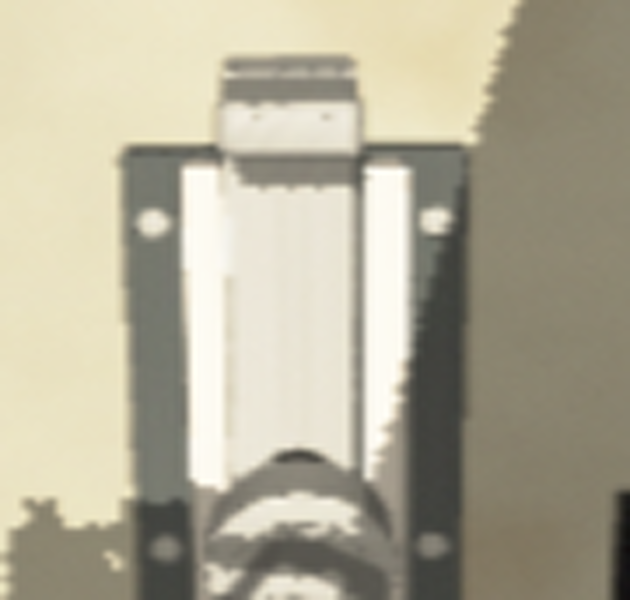

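View pics/s17.png

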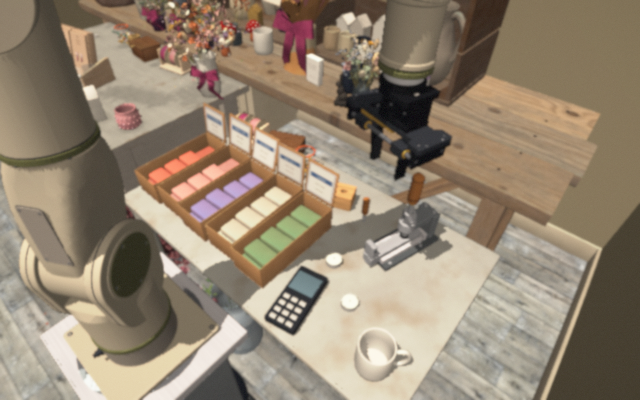

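View pics/s17c.png

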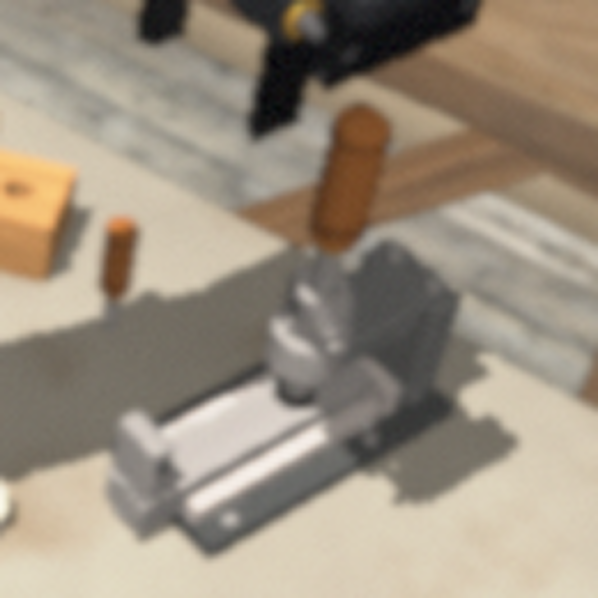

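```bash
python3 - <<'E'
from h import *
import pickle
u=np.array([.958,-.2865])
for fn,tab,bo in [('w13.pkl',[(233,104),(378,101),(380,155),(240,159)],[(167,233),(453,222),(190,563),(462,555)]),('w17.pkl',[(220,102),(360,100),(360,155),(222,157)],[(153,222),(436,220),(165,547),(433,545)])]:
    i,im=pickle.load(open(fn,'rb'))
    f=lambda c,z:atz(i,((c[0]+.5)/7-.5+285,(c[1]+.5)/6-.5+150),z)[:2]
    t=np.mean([f(c,.077) for c in tab],0); b=np.mean([f(c,.013) for c in bo],0)
    print(fn,'tab',t,'bolts',b,'along rel',(t-b)@u,'lat',(t-b)@np.array([.2865,.958]))
E
```

```text
w13.pkl tab [ 0.45622338 -0.24938362] bolts [ 0.54374362 -0.27532777] along rel -0.09127738834244314 lat -0.00022005263283195187
w17.pkl tab [ 0.45721601 -0.25095751] bolts [ 0.54346182 -0.27526983] along rel -0.08958896811293336 lat -0.0014182144465203828
```

```bash
python3 - <<'E'
from h import *
st(); print(env.hand_in())
E
```

```text
t 23.683 tcp [ 0.4586 -0.2515  0.2983] F [ 0.06  0.83 -0.36] M [ 0.023  0.044 -0.03 ] op 0.0601
toolx [0.2912 0.9567 0.0032] z [-0.0088  0.006  -0.9999] yaw 1.2753
eff [ 8.13000e-02 -2.58132e+01  3.56280e+00 -4.10794e+01  1.37100e-01
  2.47000e-01 -3.76000e-02]
q [-0.527  0.092  1.023  1.639 -0.08   1.466  1.778]
the job is handed in; nothing more can be done
None
```

I set the stop screw with the larger driver, left the driver standing in the screw, tested the block by its tab and slid it back home. I handed the job in at 23.7 s, with the gripper clear of everything.

- **Pad setting:** I estimate about 9–10 N on the pad. This comes from fitting the turning moment, which was about 0.09 N m free and 0.15 N m at the end. Single readings scatter by about 0.03 N m, so the estimate is good to 2 or 3 N.
- **Backing off:** On the first pass I went slightly too far, to an estimated 12–14 N. I backed the screw off with the driver and turned it in again clockwise to the final setting.
- **Draw test:** I drew the block out 24 mm. It dragged steadily at about 7.3 N, which fits a pad load near 10 N.
- **Return:** Pushing the block back in took 12–16 N, more than drawing it out. I think that is because I was also pressing down on the tab. It came to a firm stop at the fence, 2.3 mm past where it started, with a 25 N push.
- **Last pictures:** The wrist view puts the block 1.7 mm further in than it started. It works out within about 0.5 mm of home, in rough agreement with the 2.3 mm from the arm. The driver was upright in the screw, and the stand, the small look-alike driver and the other things were where they had been.

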